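# Proof-pull the globe pole pins

### The arm

A 7-joint arm with a two-finger parallel gripper is mounted at the origin on a cart in front of the work surface, level with it; the furniture and walls round the work are solid. World frame = base frame: x ahead of the robot, y to its left, z up, the work surface at z = 0. Lengths are in m, angles in rad, forces in N, time in s.
With the tool pointing down it reaches from about 0.425 to 0.925 m from the base axis. Payload 6.8 kg.
Tool frame: the origin (TCP) lies midway between the tips of the shut fingers; the grasp point (between the pads) lies 19 mm behind it; x points along the fingers, z is the direction in which the jaws open and shut, and the axes are right-handed (so a half turn about x gives the same grasp; the last joint's range is limited). The gripper opens to 85 mm and grips with 20 to 120 N. Pads are 22 mm wide; open, the fingers measure 114 mm over their backs; the gripper's body (76 mm by 85 mm) begins 54 mm behind the grasp point. The pads swing forward as they close: fully open they stand 13 mm farther back than shut.
Start: joints at [1.095, 0.477, 0.022, 1.555, -0.011, 1.109, -0.083], TCP at [0.243, -0.63, 0.231] pointing down, gripper open.
Joint ranges: [-2.96, 2.96], [-0.34, 2.1], [-1.41, 1.46], [0.24, 2.44], [-1.37, 4.51], [0.17, 1.92], [-2.96, 2.96]. Speed limits (rad/s): [2.39, 2.39, 3.14, 3.14, 3.14, 3.14, 3.14].

### API

Orientations are given as a unit quaternion [w, x, y, z].
In Python, from station import bot gives the robot as it stands. The module is installed in compiled form; this text tells all that it offers.
- The arm moves only by the shell command python3 -m jog 'ROWS' [FORCE]. ROWS is text: rows parted by semicolons, each of 7 numbers parted by spaces: the shift along the tool's x, y, z in mm, then the turn, a rotation vector about the tool's x, y, z in units of 6 degrees (1.0 is 6 degrees), then the finger opening in mm, from 0 to 85.4. A call has 1 to 5 rows; each row shifts and turns the commanded pose from where the row before left it, along the tool's axes as they then stand; what a row does not reach is not made up. A row lasts 1/10 s, in which the tool goes at most 50 mm and 8.59 degrees, less where a joint would pass 70% of its speed; a pose out of reach is approached as far as the arm can. A call with a gripper value outside its range is refused whole. The fingers move at their own pace and stop on an object; FORCE is the grip in N (left out, the last holds). Time passes only in rows, so rows that do not move let the fingers close. It gives the time, the measured TCP pose, the force and the opening at its end, in the units of the state.
- bot.get_obs(): the state, without advancing time (a new reading comes with each control period).
- bot.read_camera(name): name is "side" or "top"; returns (picture, depth): 400x640x3 uint8, red, green, blue; 400x640 float32, m along the optical axis (not along the pixel's ray), 0 where there is no reading.
- bot.calibration(name): a dict with "fx", "fy", "cx", "cy" (pixels), "D" ([k1, k2, p1, p2, k3] as OpenCV has them; the pictures are not rectified), "T" (4x4, takes a point from camera to world coordinates). Camera axes: x right, y up, looking along -z (the intrinsics and any distortion apply to the point x, -y, -z); pixel columns grow to the right and rows downward; lengths in m; the calibration is good to about 2 mm. A picture is of the moment at which its call begins. calibration takes no time and is no camera call.
- bot.hand_in(): hands the job in, once; it reports no verdict.
The state is a dict: "t": time; "q": joint angles; "joint_vel": joint speeds; "joint_torque": joint torques, N m; "eef_pos": TCP position; "tool_rot": TCP orientation; "contact_force": force on the tool from outside, world axes, zero at the start; "torque": the same for the moment, N m; "gripper_width": opening from 0.0 (shut) to 1.0 (fully open).
Only numpy, scipy, OpenCV 4.12 (cv2) and the standard library are available. Lean on these libraries where they do the work, as an engineer would, in place of code of your own. Each camera call takes 0.05 s, during which the arm holds its last target.

### The job

Proof-test the freshly glued globe pole pins on the drying board, one after another from the left end of the row to the right: hook each pin's head in the claw of the spring gauge, draw it out by the knob until the tube's lip stands within the black band on the rod (part of the band out, never all of it), hold it there for a second and let the rod go back home. Put every knob whose pin has held in the slatted wooden crate, and every knob whose pin has slid part way out in the wire basket. Leave the pigment jar and the toy globe alone.

Things in the scene. Friction and masses are not known exactly. Their poses are not given: they have to be found in the camera images.
- knob_1a: pole pin, first (leftmost) in the row; one of knob_1a, knob_1b is present; all look alike and any may be badly glued. 47 g: wooden knob 26 x 26 mm square, 36 mm long, domed back end, brass collar in front, then a 6 mm brass pin. Origin: centre of the square part, on the pin's axis, 13 mm above what it lies on; +x towards the pin's head; it reaches from x = -27 to 52 mm. Grip it across the square
- knob_1a_head (a point): middle of the flat brass head (16 mm across, 4 mm thick) on the pin of knob_1a: 50 mm ahead of the knob's origin along its x. The pin is bare 6 mm rod from x = 23 to 48 mm. A badly glued pin starts to slide out of the knob at about 5 N and stops after 12 mm (head at 62 mm), where it stays; a good one does not move
- knob_1b: pole pin, first (leftmost) in the row; one of knob_1a, knob_1b is present; all look alike and any may be badly glued. 47 g: wooden knob 26 x 26 mm square, 36 mm long, domed back end, brass collar in front, then a 6 mm brass pin. Origin: centre of the square part, on the pin's axis, 13 mm above what it lies on; +x towards the pin's head; it reaches from x = -27 to 52 mm. Grip it across the square
- knob_1b_head (a point): middle of the flat brass head (16 mm across, 4 mm thick) on the pin of knob_1b: 50 mm ahead of the knob's origin along its x. The pin is bare 6 mm rod from x = 23 to 48 mm. A badly glued pin starts to slide out of the knob at about 5 N and stops after 12 mm (head at 62 mm), where it stays; a good one does not move
- knob_2a: pole pin, second in the row; one of knob_2a, knob_2b is present; all look alike and any may be badly glued. 47 g: wooden knob 26 x 26 mm square, 36 mm long, domed back end, brass collar in front, then a 6 mm brass pin. Origin: centre of the square part, on the pin's axis, 13 mm above what it lies on; +x towards the pin's head; it reaches from x = -27 to 52 mm. Grip it across the square
- knob_2a_head (a point): middle of the flat brass head (16 mm across, 4 mm thick) on the pin of knob_2a: 50 mm ahead of the knob's origin along its x. The pin is bare 6 mm rod from x = 23 to 48 mm. A badly glued pin starts to slide out of the knob at about 5 N and stops after 12 mm (head at 62 mm), where it stays; a good one does not move
- knob_2b: pole pin, second in the row; one of knob_2a, knob_2b is present; all look alike and any may be badly glued. 47 g: wooden knob 26 x 26 mm square, 36 mm long, domed back end, brass collar in front, then a 6 mm brass pin. Origin: centre of the square part, on the pin's axis, 13 mm above what it lies on; +x towards the pin's head; it reaches from x = -27 to 52 mm. Grip it across the square
- knob_2b_head (a point): middle of the flat brass head (16 mm across, 4 mm thick) on the pin of knob_2b: 50 mm ahead of the knob's origin along its x. The pin is bare 6 mm rod from x = 23 to 48 mm. A badly glued pin starts to slide out of the knob at about 5 N and stops after 12 mm (head at 62 mm), where it stays; a good one does not move
- knob_3: pole pin, third in the row; may be absent; all look alike and any may be badly glued. 47 g: wooden knob 26 x 26 mm square, 36 mm long, domed back end, brass collar in front, then a 6 mm brass pin. Origin: centre of the square part, on the pin's axis, 13 mm above what it lies on; +x towards the pin's head; it reaches from x = -27 to 52 mm. Grip it across the square
- knob_3_head (a point): middle of the flat brass head (16 mm across, 4 mm thick) on the pin of knob_3: 50 mm ahead of the knob's origin along its x. The pin is bare 6 mm rod from x = 23 to 48 mm. A badly glued pin starts to slide out of the knob at about 5 N and stops after 12 mm (head at 62 mm), where it stays; a good one does not move
- knob_4: pole pin, fourth (rightmost) in the row; may be absent; all look alike and any may be badly glued. 47 g: wooden knob 26 x 26 mm square, 36 mm long, domed back end, brass collar in front, then a 6 mm brass pin. Origin: centre of the square part, on the pin's axis, 13 mm above what it lies on; +x towards the pin's head; it reaches from x = -27 to 52 mm. Grip it across the square
- knob_4_head (a point): middle of the flat brass head (16 mm across, 4 mm thick) on the pin of knob_4: 50 mm ahead of the knob's origin along its x. The pin is bare 6 mm rod from x = 23 to 48 mm. A badly glued pin starts to slide out of the knob at about 5 N and stops after 12 mm (head at 62 mm), where it stays; a good one does not move
- gauge: bench pull gauge, fixed: wooden base board 310 x 90 x 12 mm, aluminium tube (26 mm across) along its back half. Origin: on the table under the claw's plate as at rest; x back along the tube (pull along -x); board from x = -150 to 160 mm, bare in front. Pull axis 26 mm above the table; a knob lying on the board is 1 mm lower, still fits, and slides on the board
- claw (a point): middle of the slot in the claw's front plate, on the pull axis; moves with the rod; axes as gauge. Plate 5 mm thick, 32 mm wide. Slot 10 mm wide, open at the top, flared lips (18 mm above the axis), bottom 5 mm below the axis. Behind the plate an open-topped pocket for the head, 26 mm wide, x = 2.5 to 22.5 mm: lower the pin in from above, knob in front
- gauge_rod (a joint): how far the sprung rod with the claw is drawn out of the tube, m: 0 home, stop at 0.060. Spring: 2 N at 0, 0.2 N more per mm (10 N at 0.040). The steel rod bears thin dark rings at 10, 20, 30 mm and a broad black band from 40 to 50 mm, each coming out of the tube's brass lip (34 mm behind the claw's plate at rest) when the rod is out that far
- drying_board: plywood drying board, fixed, 115 x 270 x 10 mm, with a low batten along each end (top 15 mm above the table). The pole pins lie on it side by side, 64 mm apart, heads pointing away from the robot. Origin: centre of its underside; +y is the left end of the row
- crate: loose slatted light-wood crate, 140 x 160 x 50 mm, open top, walls 5 mm: for the pins that held. Origin: centre of its underside
- basket: loose steel wire basket, 130 x 150 x 57 mm, open top, walls and floor 4 mm: for the rejects. Origin: centre of its underside
- toy_globe: thumb-size toy globe on a foot, 36 x 36 x 50 mm, bystander. Origin: centre of its underside
- pigment_jar: glass pigment jar with a dark lid, 59 x 59 x 95 mm, bystander. Origin: centre of its underside
There are look-alikes about, which are no part of the job. Leave any turquoise look-alike of the knob_1b alone.

How it is judged:
By the outcome, as a careful person would: the job done as asked, in the order asked, and still so for the second after the job is handed in, with the robot touching nothing.
Of knob_1a, knob_1b only 1 to 1 are there at a start; the rules pass over those that are not, and their reading is None.
Of knob_2a, knob_2b only 1 to 1 are there at a start; the rules pass over those that are not, and their reading is None.
Of knob_3, knob_4 only 1 to 2 are there at a start; the rules pass over those that are not, and their reading is None.
At some moment in a run one of crate, basket may be knocked a few centimetres aside while the robot is not near it.
Once in a run the grip may slacken for a moment while it holds something.
It also fails if it takes over 210 s, if anything falls off the work surface, if the arm or the gripper's body presses on something with over 40 N, if the wrist force passes 120 N, or if a joint passes its speed limit or range.

## Working session

There is one attempt and no reset: what is moved stays moved. The work goes in short steps, Python scripts to look and compute and a shell command to move; the robot and the scene stay as the last step left them, time stands still between calls to the robot, and variables do not carry over. Pictures are saved under pics/ and viewed, and the job is handed in when it is done.

```bash
ls; mkdir -p pics; python3 - <<'E'
from station import bot
import cv2, numpy as np
o=bot.get_obs()
for k in o: print(k,np.round(o[k],3))
for n in ("side","top"):
    p,d=bot.read_camera(n); cv2.imwrite(f"pics/{n}0.png",p[:,:,::-1]); np.save(f"pics/{n}0.npy",d)
    c=bot.calibration(n); print(n,{k:np.round(v,4).tolist() for k,v in c.items()})
E
```

```text
pics
t 0.0
q [ 1.095  0.478  0.022  1.557 -0.011  1.109 -0.083]
joint_vel [-0.     0.     0.001  0.001  0.001 -0.    -0.001]
joint_torque [ 0.0000e+00 -5.9645e+01  1.6080e+00 -2.8119e+01  1.3000e-02  9.0000e-03
  0.0000e+00]
eef_pos [ 0.242 -0.629  0.23 ]
tool_rot [ 0.582  0.4    0.584 -0.4  ]
contact_force [ 0.68  -0.628 -0.345]
torque [0.036 0.011 0.017]
gripper_width 1.003
side {'fx': 382.6036, 'fy': 382.6036, 'cx': 322.0878, 'cy': 198.408, 'D': [0.0257, 0.0, 0.0, 0.0, 0.0], 'T': [[0.9925, 0.0796, -0.0923, 0.5142], [-0.1218, 0.6705, -0.7318, -0.6699], [0.0037, 0.7376, 0.6752, 0.7119], [0.0, 0.0, 0.0, 1.0]]}
top {'fx': 433.4196, 'fy': 433.4196, 'cx': 313.018, 'cy': 196.5143, 'D': [-0.0868, 0.0, 0.0, 0.0, 0.0], 'T': [[0.0202, 0.984, -0.1769, 0.3857], [-0.9995, 0.024, 0.0193, 0.0614], [0.0232, 0.1764, 0.984, 1.2791], [0.0, 0.0, 0.0, 1.0]]}
```

View pics/side0.png

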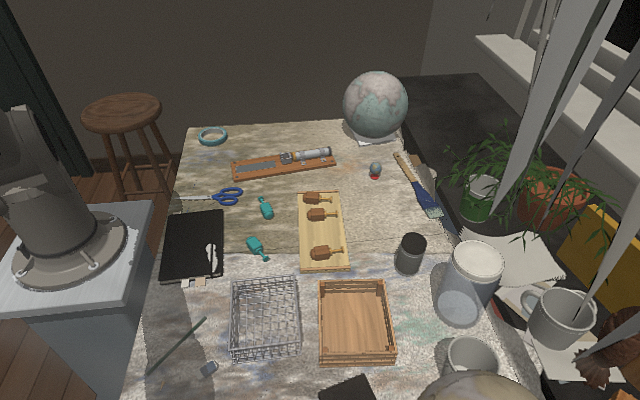

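View pics/top0.png

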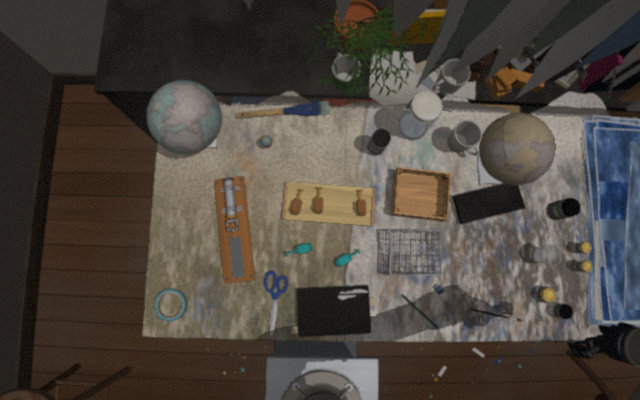

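The side and top pictures show three knobs on the drying board (top at about (295,202), (318,200), (360,203)). The gauge is at (232,230), the basket at (408,250), the crate at (421,193), and there are two turquoise decoys nearby. I'll write helpers and measure.

```bash
cat > h.py <<'E'
from station import bot
import cv2, numpy as np
from scipy.spatial.transform import Rotation as R
def cal(n):
    c=bot.calibration(n); K=np.array([[c['fx'],0,c['cx']],[0,c['fy'],c['cy']],[0,0,1]]); return K,np.array(c['D'],float),np.array(c['T'])
def ray(n,uv):
    K,D,T=cal(n); p=cv2.undistortPoints(np.array(uv,float).reshape(-1,1,2),K,D).reshape(-1,2)
    d=np.c_[p[:,0],-p[:,1],-np.ones(len(p))]@T[:3,:3].T
    return T[:3,3],d
def onplane(n,uv,z):
    o,d=ray(n,uv); return o+d*((z-o[2])/d[:,2])[:,None]
def proj(n,P):
    K,D,T=cal(n); P=np.atleast_2d(P); c=(P-T[:3,3])@T[:3,:3]; c=c*[1,-1,-1]
    return cv2.projectPoints(c,np.zeros(3),np.zeros(3),K,D)[0].reshape(-1,2)
def cloud(n,d):
    v,u=np.nonzero(d>0); z=d[v,u]; K,D,T=cal(n)
    p=cv2.undistortPoints(np.c_[u,v].astype(float).reshape(-1,1,2),K,D).reshape(-1,2)
    c=np.c_[p[:,0]*z,-p[:,1]*z,-z]; out=np.full(d.shape+(3,),np.nan); out[v,u]=c@T[:3,:3].T+T[:3,3]; return out
def crop(n,p,x0,y0,x1,y1,s,name,gain=1.0):
    q=np.clip(p[y0:y1,x0:x1,::-1].astype(float)*gain,0,255).astype(np.uint8)
    cv2.imwrite(name,cv2.resize(q,None,fx=s,fy=s,interpolation=cv2.INTER_CUBIC))
def state():
    o=bot.get_obs(); q=o['tool_rot']; r=R.from_quat([q[1],q[2],q[3],q[0]]); return o,np.array(o['eef_pos']),r
E
python3 - <<'E'
from h import *
import cv2
p=cv2.imread('pics/top0.png')[:,:,::-1]; s=cv2.imread('pics/side0.png')[:,:,::-1]
crop('top',p,205,165,465,295,3,'pics/t_c.png',1.8)
crop('side',s,220,130,420,280,4,'pics/s_c.png',1.3)
_,e,r=state(); print(np.round(r.as_matrix(),3))
E
```

```text
[[-0.001  0.933  0.36 ]
 [ 0.001  0.36  -0.933]
 [-1.    -0.    -0.002]]
```

View pics/t_c.png

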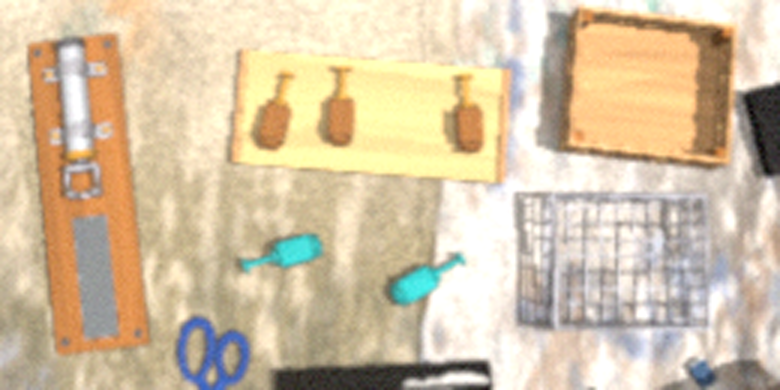

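View pics/s_c.png

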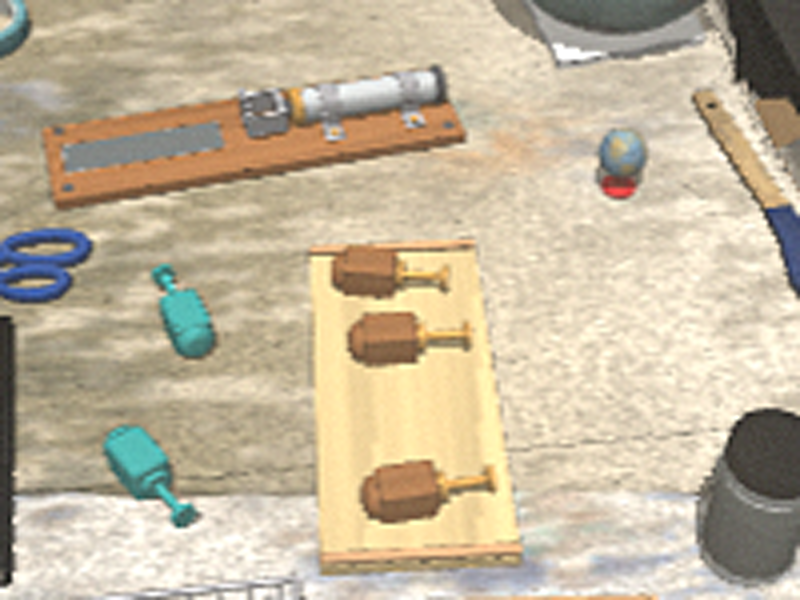

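```bash
python3 - <<'E'
from h import *
def parts(n,f):
    p=cv2.imread(f); h=cv2.cvtColor(p,cv2.COLOR_BGR2HSV).astype(int)
    return p,h
for n in('top','side'):
    p,h=parts(n,f'pics/{n}0.png')
    g=proj(n,[[0,0,0]])
    pts={'top':[(232,230),(228,215),(302,222),(297,205),(318,205),(360,208),(421,193)],'side':[(240,170),(275,163),(310,250),(313,198),(316,213),(320,253),(355,320)]}[n]
    for u,v in pts: print(n,u,v,p[v,u],h[v,u])
E
```

```text
top 232 230 [105 104 112] [176  18 112]
top 228 215 [ 75  98 116] [ 17  90 116]
top 302 222 [ 98 120 129] [ 21  61 129]
top 297 205 [ 51  81 117] [ 14 144 117]
top 318 205 [ 53  80 119] [ 12 141 119]
top 360 208 [ 45  80 119] [ 14 159 119]
top 421 193 [ 74 110 147] [ 15 127 147]
side 240 170 [101 103 100] [ 70   7 103]
side 275 163 [ 95 113 141] [ 12  83 141]
side 310 250 [106 144 166] [ 19  92 166]
side 313 198 [ 56  86 118] [ 15 134 118]
side 316 213 [ 71 106 148] [ 14 133 148]
side 320 253 [ 73 106 149] [ 13 130 149]
side 355 320 [106 142 178] [ 15 103 178]
```

```bash
python3 - <<'E'
from h import *
roi={'top':{'g':(205,165,265,295),'k':(285,180,372,225)},'side':{'g':(222,135,345,190),'k':(295,185,350,270)}}
hh={}
for n in('top','side'):
    p=cv2.imread(f'pics/{n}0.png'); h=cv2.cvtColor(cv2.bilateralFilter(p,5,40,3),cv2.COLOR_BGR2HSV).astype(int)
    H,S,V=h[...,0],h[...,1],h[...,2]
    for k,(x0,y0,x1,y1) in roi[n].items():
        m=np.zeros(H.shape,np.uint8)
        if k=='g': mm=(H>2)&(H<18)&(S>105)
        else: mm=(H>2)&(H<18)&(S>125)
        m[y0:y1,x0:x1]=mm[y0:y1,x0:x1]*255
        cv2.imwrite(f'pics/m_{n}_{k}.png',cv2.resize(m[y0:y1,x0:x1],None,fx=4,fy=4,interpolation=cv2.INTER_NEAREST))
        cs,_=cv2.findContours(m,cv2.RETR_EXTERNAL,cv2.CHAIN_APPROX_NONE)
        for c in cs:
            if cv2.contourArea(c)<25: continue
            (cx,cy),wh,a=cv2.minAreaRect(c); b=cv2.boxPoints(((cx,cy),wh,a))
            M=cv2.moments(c)
            z=.012 if k=='g' else .026
            print(n,k,cv2.contourArea(c),'rect',round(cx,1),round(cy,1),np.round(wh,1),'world c',np.round(onplane(n,[(M['m10']/M['m00'],M['m01']/M['m00'])],z)[0],4))
            if k=='g': print(np.round(b,1).tolist(),np.round(onplane(n,b,z),4).tolist())
E
cd pics; python3 -c "
import cv2,numpy as np
a=[cv2.imread(f'm_{n}.png') for n in('top_g','top_k','side_g','side_k')]
H=max(x.shape[0] for x in a);a=[cv2.copyMakeBorder(x,0,H-x.shape[0],0,8,0,value=(0,0,255)) for x in a]
i=np.hstack(a);cv2.imwrite('m_all.png',cv2.resize(i,None,fx=.6,fy=.6));print(i.shape)"
```

```text
top g 2566.5 rect 233.6 229.3 [104.8  31.8] world c [0.489  0.2634 0.012 ]
[[212.39999389648438, 178.89999389648438], [244.0, 175.60000610351562], [254.8000030517578, 279.79998779296875], [223.1999969482422, 283.1000061035156]] [[0.6597, 0.3386, 0.012], [0.672, 0.2443, 0.012], [0.366, 0.1991, 0.012], [0.3544, 0.2898, 0.012]]
top k 108.5 rect 361.0 207.5 [15.  8.] world c [ 0.5825 -0.105   0.026 ]
top k 111.5 rect 295.9 206.2 [ 8.7 16. ] world c [0.5811 0.0866 0.026 ]
top k 103.0 rect 318.0 205.0 [16.  8.] world c [0.5865 0.0213 0.026 ]
side g 1386.5 rect 282.8 163.4 [ 20.5 103.4] world c [0.4807 0.2434 0.012 ]
[[230.10000610351562, 161.8000030517578], [332.1000061035156, 144.8000030517578], [335.5, 165.10000610351562], [233.5, 182.10000610351562]] [[0.3545, 0.2836, 0.012], [0.6727, 0.3368, 0.012], [0.6678, 0.2306, 0.012], [0.369, 0.1863, 0.012]]
side k 117.5 rect 320.3 249.8 [ 8.1 18.8] world c [ 0.5825 -0.1012  0.026 ]
side k 90.0 rect 316.8 211.7 [ 7.6 18. ] world c [0.5864 0.0258 0.026 ]
side k 83.0 rect 311.0 195.5 [ 7. 16.] world c [0.5807 0.0903 0.026 ]
(520, 1332, 3)
```

View pics/m_all.png

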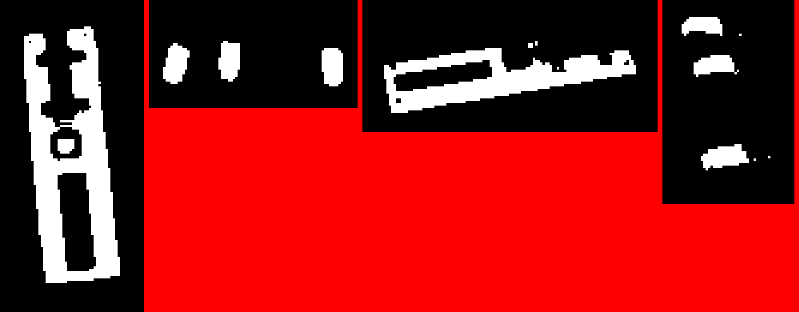

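```bash
python3 - <<'E'
from h import *
p=cv2.imread('pics/top0.png')[:,:,::-1];s=cv2.imread('pics/side0.png')[:,:,::-1]
crop('top',p,280,175,380,230,8,'pics/t_k.png',1.8)
crop('side',s,270,140,310,175,16,'pics/s_g.png',1.3)
crop('top',p,215,205,250,245,14,'pics/t_g.png',1.8)
E
```

```text
(no output)
```

View pics/t_k.png

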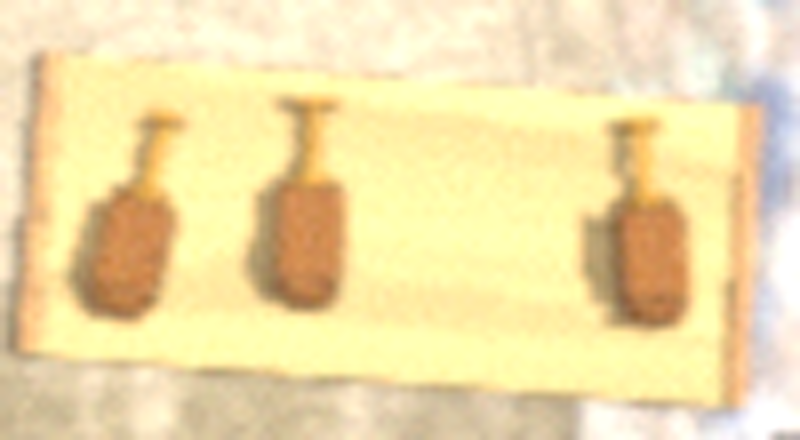

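View pics/t_g.png

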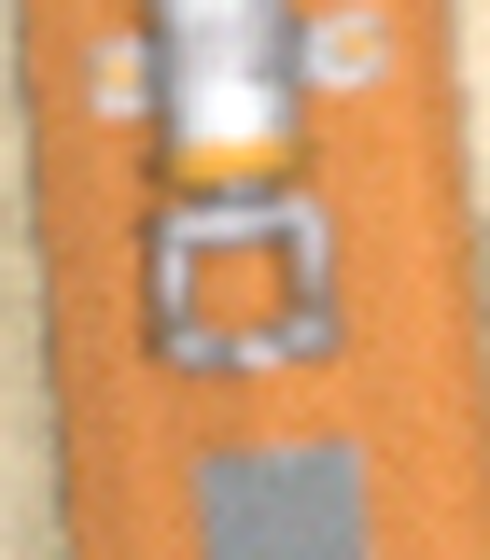

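View pics/s_g.png

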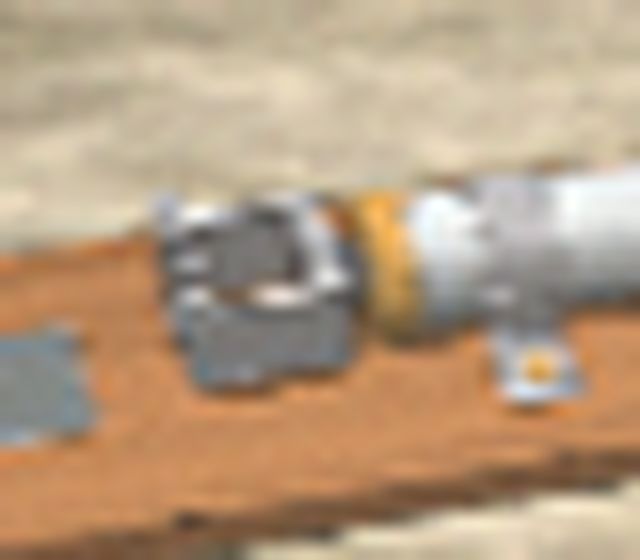

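```bash
python3 - <<'E'
from h import *
print('claw top',onplane('top',[(232.85,229.6)],.044),'side',onplane('side',[(281.1,155.8)],.044))
# tube axis dir: lip and rear
K=[((116,312),(163,118)),((301,302),(311,102)),((654,322),(635,125))]
for a,b in K:
    A=np.array([a,b])/8+[280,175]; w=onplane('top',A,.026); d=w[1]-w[0]; print(np.round(w,4).tolist(),np.degrees(np.arctan2(d[1],d[0])),np.linalg.norm(d))
    f=w[1]-d/np.linalg.norm(d)*.05; print('origin',np.round(f,4))
print('gauge px of est', )
for n in('top','side'):
  d=np.array([np.cos(.1536),np.sin(.1536),0]); print(n,proj(n,np.array([.508,.2673,.044])))
# crate/basket via top rims
cr=np.array([(577,8),(735,25),(725,163),(568,150)])/3+[205,165]
ba=np.array([(516,193),(710,193),(708,326),(518,326)])/3+[205,165]
print(np.round(onplane('top',cr,.05),3), onplane('top',cr,.05).mean(0)); print(np.round(onplane('top',ba,.057),3),onplane('top',ba,.057).mean(0))
E
```

```text
claw top [[0.50616269 0.26409543 0.044     ]] side [[0.50845187 0.25230847 0.044     ]]
[[0.5578, 0.0898, 0.026], [0.6302, 0.0745, 0.026]] -11.928815324549458 0.0740077900187101
origin [0.5813 0.0848 0.026 ]
[[0.5631, 0.0224, 0.026], [0.6376, 0.0201, 0.026]] -1.7877652672930358 0.07453598591421376
origin [0.5876 0.0217 0.026 ]
[[0.5587, -0.1069, 0.026], [0.6319, -0.0998, 0.026]] 5.5317835897250935 0.07358554787451703
origin [ 0.5821 -0.1046  0.026 ]
gauge px of est
top [[231.76317793 228.93076718]]
side [[280.72555117 152.8326189 ]]
[[ 0.699 -0.209  0.05 ]
 [ 0.686 -0.367  0.05 ]
 [ 0.549 -0.352  0.05 ]
 [ 0.558 -0.198  0.05 ]] [ 0.62296633 -0.2813223   0.05      ]
[[ 0.515 -0.146  0.057]
 [ 0.519 -0.334  0.057]
 [ 0.393 -0.329  0.057]
 [ 0.39  -0.148  0.057]] [ 0.45417728 -0.23912644  0.057     ]
```

```bash
python3 -m jog '0 35 -33 0 0 0 60;0 35 -33 0 0 0 60;0 35 -33 0 0 0 60;0 35 -33 0 0 0 60;0 35 -33 0 0 0 60' 60
python3 -m jog '0 35 -33 0 0 0 60;0 35 -33 0 0 0 60;0 35 -33 0 0 0 60;0 35 -33 0 0 0 60;0 35 -33 0 0 0 60'
```

```text
t: 0.6
eef_pos: [0.347, -0.411, 0.231]
tool_rot: [0.583, 0.4, 0.583, -0.4]
contact_force: [0.3, -0.4, -0.7]
gripper_width: 0.703
t: 1.1
eef_pos: [0.4509, -0.1942, 0.2312]
tool_rot: [0.583, 0.4, 0.583, -0.4]
contact_force: [0.8, -1.0, 0.2]
gripper_width: 0.702
```

```bash
cat >> h.py <<'E'
def go(x,y,z,th):
    o,e,r=state(); M=r.as_matrix(); t=np.radians(th)
    T=np.array([[0,np.cos(t),np.sin(t)],[0,np.sin(t),-np.cos(t)],[-1,0,0]])
    print('t',o['t'],'at',np.round(e,4),'th',round(float(np.degrees(np.arctan2(M[1,1],M[0,1]))),2),'w',round(o['gripper_width']*85.4,1),'F',np.round(o['contact_force'],1))
    print('shift mm',np.round(M.T@(np.array([x,y,z])-e)*1000,1),'turn units',np.round(np.degrees(R.from_matrix(M.T@T).as_rotvec())/6,2),'| shift if turned first',np.round(T.T@(np.array([x,y,z])-e)*1000,1))
E
python3 -m jog '0 44 -42 0 0 0 50;0 44 -42 0 0 0 50;0 44 -42 0 0 0 50;0 44 -42 0 0 0 50;0 44 -42 0 0 0 50'
python3 -m jog '0 0 0 1.1 0 0 50;0 0 0 1.1 0 0 50;0 0 0 1.1 0 0 50;0 0 0 1.1 0 0 50;0 0 0 1.1 0 0 50'
python3 -c "
from h import *
go(.5813,.0855,.10,-12)"
```

```text
t: 1.6
eef_pos: [0.5577, 0.0318, 0.2311]
tool_rot: [0.583, 0.4, 0.583, -0.4]
contact_force: [0.9, -0.8, 1.1]
gripper_width: 0.581
t: 2.1
eef_pos: [0.557, 0.0299, 0.2309]
tool_rot: [-0.444, -0.55, -0.444, 0.551]
contact_force: [0.1, 0.2, -0.1]
gripper_width: 0.582
t 2.1 at [0.557  0.0299 0.2309] th -12.2 w 49.7 F [ 0.1  0.2 -0.1]
shift mm [130.8  12.1 -59.5] turn units [-0.03  0.    0.01] | shift if turned first [130.9  12.2 -59.4]
```

```bash
python3 -m jog '25 3 -14 0 0 0 50;25 3 -14 0 0 0 50;25 3 -15 0 0 0 50;25 3 -15 0 0 0 50;15 0 0 0 0 0 50'
python3 - <<'E'
from h import *
go(.5813,.0855,.012,-12)
for n,b in(('top',(270,165,350,240)),('side',(270,130,370,230))):
    p,d=bot.read_camera(n); crop(n,p,*b,6,f'pics/{n}1.png',1.7)
E
```

```text
t: 2.6
eef_pos: [0.5803, 0.0865, 0.1142]
tool_rot: [-0.445, -0.548, -0.447, 0.549]
contact_force: [-0.6, -0.8, -0.2]
gripper_width: 0.586
t 2.6 at [0.5803 0.0865 0.1142] th -11.75 w 50.0 F [-0.6 -0.8 -0.2]
shift mm [102.1   1.5   0.8] turn units [ 0.04 -0.    0.02] | shift if turned first [102.2   1.2   0.8]
```

View pics/side1.png

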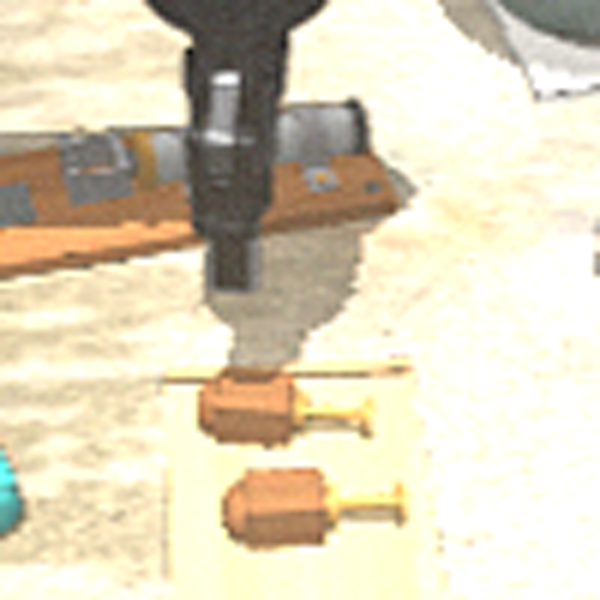

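View pics/top1.png

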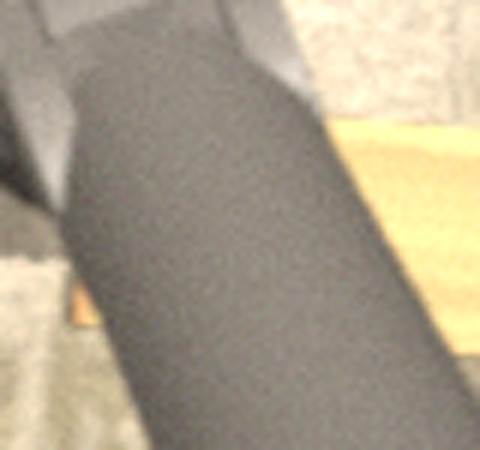

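```bash
python3 -m jog '25 0 0 0 0 0 42;25 0 0 0 0 0 42;25 1 0 0 0 0 42;15 0 0 0 0 0 42;8 0 0 0 0 0 42'
python3 - <<'E'
from h import *
go(.5813,.0855,.014,-12)
p,d=bot.read_camera('side'); crop('side',p,270,130,370,230,6,'pics/side2.png',1.7)
E
```

```text
t: 3.2
eef_pos: [0.5819, 0.083, 0.0179]
tool_rot: [-0.445, -0.549, -0.445, 0.55]
contact_force: [-1.3, 0.6, 0.9]
gripper_width: 0.487
t 3.2 at [0.5819 0.083  0.0179] th -11.99 w 41.6 F [-1.3  0.6  0.9]
shift mm [ 3.9 -1.1 -2.4] turn units [0.   0.01 0.  ] | shift if turned first [ 3.9 -1.1 -2.4]
```

View pics/side2.png

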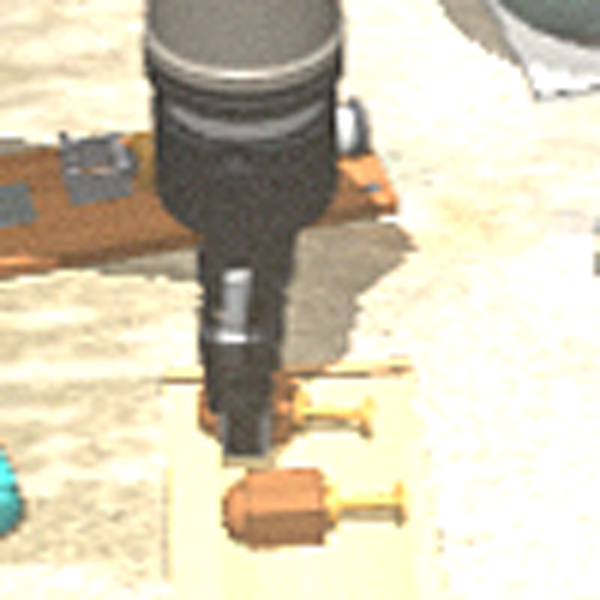

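```bash
python3 -m jog '2 0 0 0 0 0 20;0 0 0 0 0 0 20;0 0 0 0 0 0 20;0 0 0 0 0 0 20;0 0 0 0 0 0 20' 60
python3 -m jog '0 0 0 0 0 0 20;-10 0 0 0 0 0 20;-20 0 0 0 0 0 20;-25 0 0 0 0 0 20;-25 0 0 0 0 0 20' 60
python3 - <<'E'
from h import *
go(.49,.257,.09,8.8)
p,d=bot.read_camera('side'); crop('side',p,270,130,370,230,6,'pics/side3.png',1.7)
E
```

```text
t: 3.75
eef_pos: [0.5826, 0.0842, 0.0171]
tool_rot: [0.446, 0.55, 0.445, -0.549]
contact_force: [-1.0, -0.2, 5.7]
gripper_width: 0.291
t: 4.25
eef_pos: [0.5816, 0.084, 0.0974]
tool_rot: [-0.445, -0.549, -0.446, 0.549]
contact_force: [0.4, 0.2, -1.1]
gripper_width: 0.291
t 4.25 at [0.5816 0.084  0.0974] th -11.92 w 24.9 F [ 0.4  0.2 -1.1]
shift mm [   7.4 -125.4 -150.3] turn units [-3.45  0.    0.01] | shift if turned first [   7.4  -64.1 -185. ]
```

View pics/side3.png

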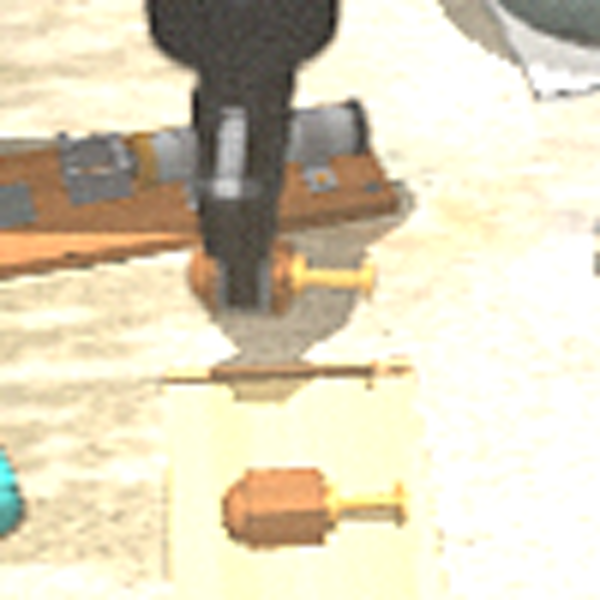

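```bash
python3 -m jog '0 0 0 -1.15 0 0 20;0 0 0 -1.15 0 0 20;0 0 0 -1.15 0 0 20;0 -20 -40 0 0 0 20;0 -20 -40 0 0 0 20'
python3 -c "
from h import *
go(.470,.2587,.085,8.8)"
```

```text
t: 4.8
eef_pos: [0.5304, 0.1564, 0.0965]
tool_rot: [0.536, 0.462, 0.536, -0.461]
contact_force: [-0.0, 1.3, 0.1]
gripper_width: 0.289
t 4.8 at [0.5304 0.1564 0.0965] th 8.54 w 24.7 F [-0.   1.3  0.1]
shift mm [  11.5  -44.6 -110.2] turn units [-0.04  0.   -0.01] | shift if turned first [  11.5  -44.1 -110.4]
```

```bash
python3 -m jog '0 -15 -30 0 0 0 20;0 -15 -30 0 0 0 20;0 -14 -30 0 0 0 20;10 0 -20 0 0 0 20;0 0 0 0 0 0 20'
python3 - <<'E'
from h import *
go(.470,.2587,.085,8.8)
p,d=bot.read_camera('side'); crop('side',p,225,110,325,200,8,'pics/side4.png',1.5)
p,d=bot.read_camera('top'); crop('top',p,205,180,265,280,6,'pics/top4.png',1.7)
E
```

```text
t: 5.3
eef_pos: [0.4682, 0.2624, 0.0862]
tool_rot: [0.537, 0.459, 0.539, -0.459]
contact_force: [0.5, -0.2, -1.6]
gripper_width: 0.286
t 5.3 at [0.4682 0.2624 0.0862] th 9.08 w 24.5 F [ 0.5 -0.2 -1.6]
shift mm [1.2 1.2 4. ] turn units [ 0.05 -0.02  0.01] | shift if turned first [1.2 1.2 4. ]
```

View pics/side4.png

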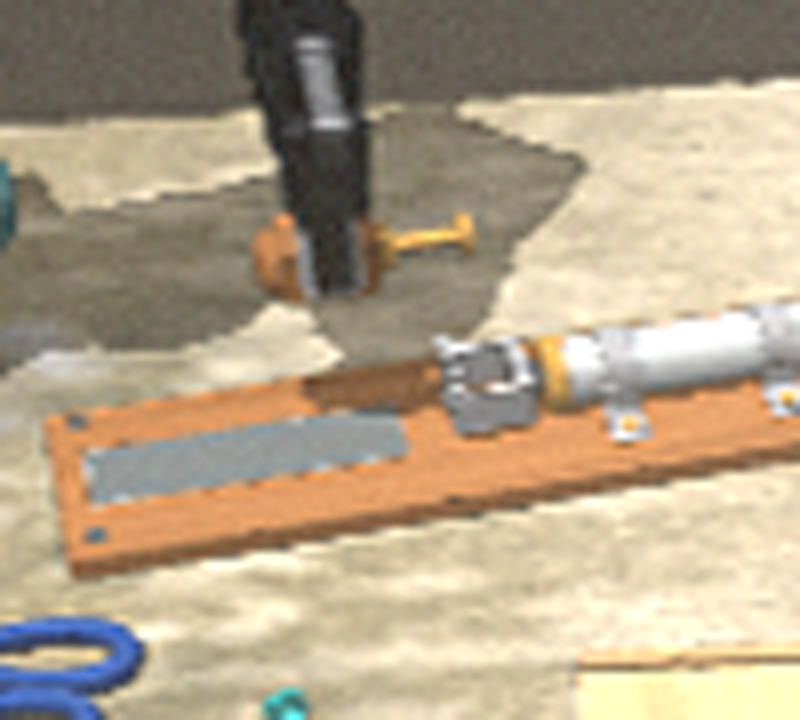

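View pics/top4.png

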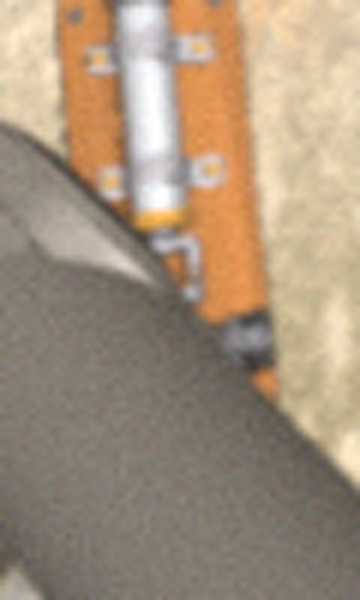

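```bash
python3 - <<'E'
from h import *
o,e,r=state(); M=r.as_matrix(); H=e+M[:,1]*.049+[0,0,.006]; print('head',H,'proj',proj('side',H),'obs',(463/8+225,234/8+110))
print('pin root/collar', proj('side',e+M[:,1]*.022+[0,0,.006]))
th=np.radians(8.9);d=np.array([np.cos(th),np.sin(th),0]);l=np.array([-d[1],d[0],0])
for c in([.5062,.2641,0],[.508,.2673,0],[.508,.259,0]):
    c=np.array(c)
    for nm,P in(('farlip',c+l*.016-d*.0025+[0,0,.044]),('nearlip',c-l*.016-d*.0025+[0,0,.044]),('nearbot',c-l*.016-d*.0025+[0,0,.012]),('lipL brass ctr top',c+d*.034+[0,0,.039])):
        a=proj('side',P)[0]; t=proj('top',P)[0]
        print(nm,'side4 crop',np.round((a-[225,110])*8),'top_g crop',np.round((t-[215,205])*14))
E
```

```text
head [0.51835223 0.26633737 0.09235334] proj [[283.16899969 139.05031842]] obs (282.875, 139.25)
pin root/collar [[273.91179165 140.45243561]]
farlip side4 crop [426. 325.] top_g crop [173. 367.]
nearlip side4 crop [443. 374.] top_g crop [329. 346.]
nearbot side4 crop [449. 443.] top_g crop [351. 362.]
lipL brass ctr top side4 crop [532. 345.] top_g crop [237. 183.]
farlip side4 crop [431. 320.] top_g crop [158. 357.]
nearlip side4 crop [448. 368.] top_g crop [314. 337.]
nearbot side4 crop [454. 438.] top_g crop [337. 353.]
lipL brass ctr top side4 crop [536. 339.] top_g crop [221. 174.]
farlip side4 crop [432. 332.] top_g crop [199. 358.]
nearlip side4 crop [449. 382.] top_g crop [355. 338.]
nearbot side4 crop [455. 451.] top_g crop [376. 354.]
lipL brass ctr top side4 crop [538. 352.] top_g crop [262. 175.]
```

```bash
python3 - <<'E'
from h import *
p=cv2.imread('pics/side0.png');q=cv2.imread('pics/top0.png')
for n,im,b in(('side',p,(285,143,305,170)),('top',q,(222,205,245,225))):
    h=cv2.cvtColor(im,cv2.COLOR_BGR2HSV).astype(int); x0,y0,x1,y1=b; s=h[y0:y1,x0:x1]
    m=(s[...,0]>16)&(s[...,0]<30)&(s[...,1]>110)
    v,u=np.nonzero(m); print(n,m.sum(),u.mean()+x0,v.mean()+y0,u.min()+x0,u.max()+x0,v.min()+y0,v.max()+y0); print('\n'.join(''.join('#' if k else '.' for k in r) for r in m))
    for z in(.026,.036): print(z,onplane(n,[(u.mean()+x0,v.mean()+y0)],z))
E
```

```text
side 26 294.38461538461536 156.34615384615384 292 303 152 163
....................
....................
....................
....................
....................
....................
....................
....................
....................
.......###..........
.......###..........
.......###..........
........##..........
........###.........
.........##.........
........###.........
........###.........
.........##.........
....................
..................#.
..................#.
....................
....................
....................
....................
....................
....................
0.026 [[0.54790538 0.26974137 0.026     ]]
0.036 [[0.54741345 0.25604329 0.036     ]]
top 25 231.32 215.96 223 236 210 218
.......................
.......................
.......................
.......................
.......................
.#.....................
.......................
.......................
.......................
.......................
.........#.####........
.....##########........
.....#####.###.........
.......#...............
.......................
.......................
.......................
.......................
.......................
.......................
0.026 [[0.54759982 0.27353493 0.026     ]]
0.036 [[0.54630742 0.27184215 0.036     ]]
```

```bash
python3 -m jog '20 1 0 0 0 0 20;17 0 0 0 0 0 20;0 0 0 0 0 0 20'
python3 - <<'E'
from h import *
go(.470,.2587,.050,8.8)
o,e,r=state(); M=r.as_matrix(); print('head',e+M[:,1]*.049+[0,0,.006])
p,d=bot.read_camera('side'); crop('side',p,255,125,305,175,14,'pics/side5.png',1.5)
E
```

```text
t: 5.7
eef_pos: [0.4706, 0.2566, 0.0478]
tool_rot: [0.536, 0.459, 0.536, -0.462]
contact_force: [-0.6, -0.5, -0.7]
gripper_width: 0.285
t 5.7 at [0.4706 0.2566 0.0478] th 8.64 w 24.4 F [-0.6 -0.5 -0.7]
shift mm [-2.2 -0.2 -2.2] turn units [-0.03  0.02  0.03] | shift if turned first [-2.2 -0.2 -2.2]
head [0.51899488 0.26393652 0.05361187]
```

View pics/side5.png

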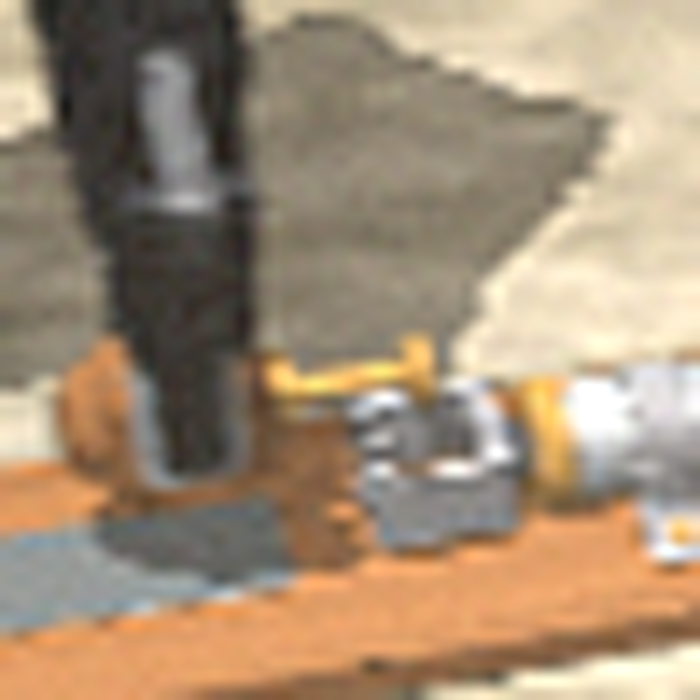

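```bash
python3 -m jog '0 0 -2 0 0 0 20;0 0 0 0 0 0 20'
python3 - <<'E'
from h import *
go(.470,.2587,.050,8.8)
o,e,r=state(); M=r.as_matrix(); print('head',e+M[:,1]*.049+[0,0,.006])
E
python3 -m jog '6 0 0 0 0 0 20;0 0 0 0 0 0 20'
python3 - <<'E'
from h import *
o,e,r=state(); M=r.as_matrix(); print('head',e+M[:,1]*.049+[0,0,.006])
p,d=bot.read_camera('side'); crop('side',p,255,125,305,175,14,'pics/side6.png',1.5)
E
```

```text
t: 5.95
eef_pos: [0.4715, 0.2615, 0.0504]
tool_rot: [0.537, 0.461, 0.536, -0.46]
contact_force: [0.5, 0.4, -0.2]
gripper_width: 0.289
t 5.95 at [0.4715 0.2615 0.0504] th 8.75 w 24.7 F [ 0.5  0.4 -0.2]
shift mm [ 0.4 -1.9  2.6] turn units [-0.01 -0.01 -0.02] | shift if turned first [ 0.4 -1.9  2.6]
head [0.51995363 0.26899681 0.05645303]
t: 6.15
eef_pos: [0.4706, 0.2609, 0.043]
tool_rot: [0.537, 0.46, 0.537, -0.46]
contact_force: [0.3, 0.6, -0.1]
gripper_width: 0.295
head [0.51900566 0.26841065 0.04902659]
```

View pics/side6.png

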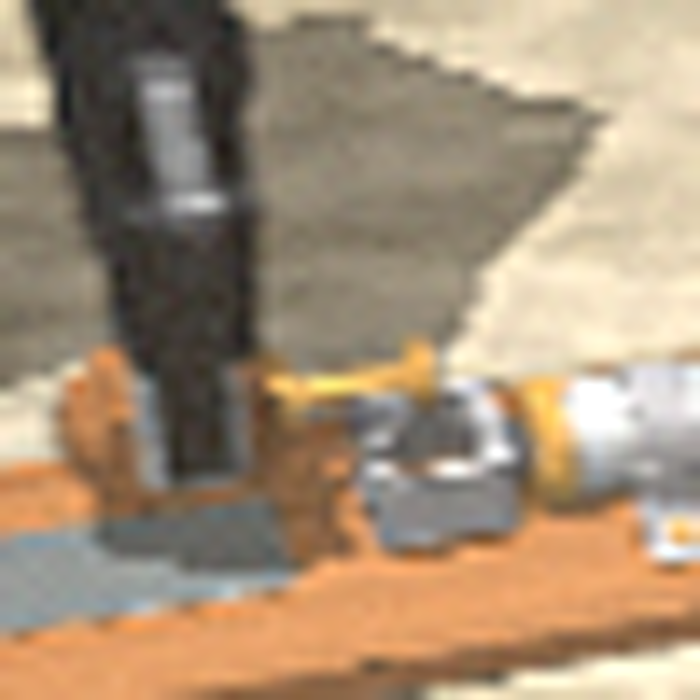

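```bash
cat >> h.py <<'E'
def head(off=.049,n=6):
    E=[];
    for i in range(n):
        bot.read_camera('side'); o,e,r=state(); E.append(np.r_[e,r.as_rotvec(),o['contact_force']])
    E=np.array(E); m=E.mean(0); M=R.from_rotvec(m[3:6]).as_matrix(); h=m[:3]+M[:,1]*off+[0,0,.006]
    th=np.degrees(np.arctan2(M[1,1],M[0,1]))
    a=np.radians(8.8); d=np.array([np.cos(a),np.sin(a)]); v=h[:2]-[.508,.265]
    print('tcp',np.round(m[:3],4),'std',np.round(E[:,:3].std(0),4),'th',round(th,2),'tilt',np.round(M[2],3),'head gauge x,y',np.round([v@d,-v[0]*d[1]+v[1]*d[0]],4),'z',round(h[2],4),'F',np.round(m[6:],1))
E
python3 -c "
from h import *
head()"
```

```text
tcp [0.4707 0.2612 0.0433] std [0.     0.0001 0.0001] th 8.78 tilt [-1.  0.  0.] head gauge x,y [0.0116 0.0019] z 0.0493 F [ 0.3 -0.4 -0.7]
```

```bash
python3 -m jog '0 0 2 0 0 0 20;0 0 0 0 0 0 20;4 0 0 0 0 0 20;0 0 0 0 0 0 20'
python3 - <<'E'
from h import *
head(n=3)
p,d=bot.read_camera('side'); crop('side',p,260,130,300,170,18,'pics/side7.png',1.5)
E
```

```text
t: 6.9
eef_pos: [0.4707, 0.2589, 0.0388]
tool_rot: [0.537, 0.46, 0.537, -0.461]
contact_force: [0.6, 0.7, 0.0]
gripper_width: 0.287
tcp [0.4709 0.2591 0.0391] std [0.0001 0.0001 0.0001] th 8.77 tilt [-1. -0.  0.] head gauge x,y [ 0.0114 -0.0002] z 0.0451 F [ 0.5  0.2 -0.3]
```

View pics/side7.png

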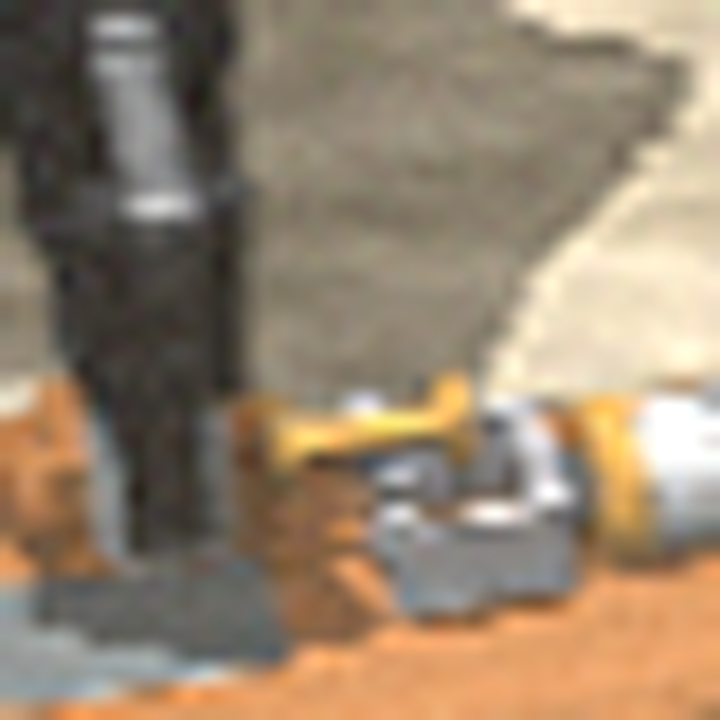

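```bash
python3 -m jog '4 0 0 0 0 0 20;4 0 0 0 0 0 20;0 0 0 0 0 0 20'; python3 -m jog '3 0 0 0 0 0 20;3 0 0 0 0 0 20;0 0 0 0 0 0 20'
python3 - <<'E'
from h import *
head(n=3)
p,d=bot.read_camera('side'); crop('side',p,260,130,300,170,18,'pics/side8.png',1.5)
E
```

```text
t: 7.4
eef_pos: [0.4706, 0.2589, 0.0306]
tool_rot: [0.537, 0.46, 0.537, -0.461]
contact_force: [0.5, -0.7, -0.1]
gripper_width: 0.289
t: 7.7
eef_pos: [0.4708, 0.259, 0.0248]
tool_rot: [0.537, 0.46, 0.537, -0.461]
contact_force: [-0.7, 0.0, 0.5]
gripper_width: 0.288
tcp [0.471  0.2591 0.0252] std [0.0001 0.0001 0.0001] th 8.78 tilt [-1. -0.  0.] head gauge x,y [ 0.0115 -0.0001] z 0.0312 F [-0.2 -0.3 -0.4]
```

View pics/side8.png

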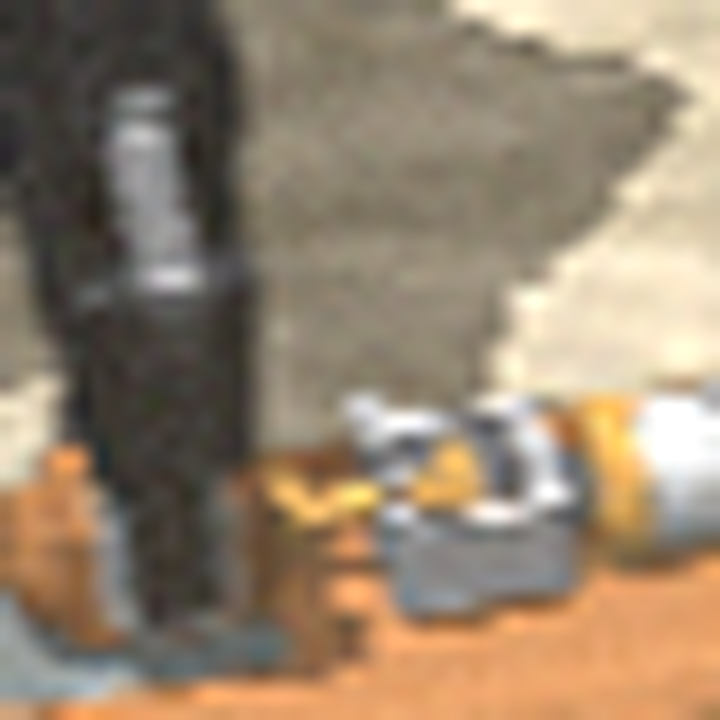

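```bash
python3 -m jog '2 0 0 0 0 0 20;2 0 0 0 0 0 20;0 0 0 0 0 0 20'; python3 -m jog '0 -7 0 0 0 0 20;0 0 0 0 0 0 20' 80
python3 -m jog '0 -3 0 0 0 0 20;0 0 0 0 0 0 20;0 0 0 0 0 0 20'
python3 - <<'E'
from h import *
head(n=3)
E
```

```text
t: 8.2
eef_pos: [0.4709, 0.259, 0.021]
tool_rot: [0.537, 0.46, 0.537, -0.46]
contact_force: [0.5, -0.5, -1.2]
gripper_width: 0.289
t: 8.4
eef_pos: [0.4636, 0.258, 0.0214]
tool_rot: [0.537, 0.46, 0.537, -0.46]
contact_force: [2.6, 0.4, -1.1]
gripper_width: 0.287
t: 8.7
eef_pos: [0.4615, 0.2577, 0.0215]
tool_rot: [0.537, 0.461, 0.537, -0.46]
contact_force: [1.5, -0.2, -0.7]
gripper_width: 0.282
tcp [0.4615 0.2577 0.0214] std [0. 0. 0.] th 8.76 tilt [-1.     0.001 -0.   ] head gauge x,y [ 0.002  -0.0001] z 0.0275 F [ 1.9 -0.1 -1.3]
```

```bash
python3 -m jog '0 -5 0 0 0 0 20;0 -5 0 0 0 0 20;0 -5 0 0 0 0 20;0 -5 0 0 0 0 20;0 0 0 0 0 0 20'; 
python3 -m jog '0 0 0 0 0 0 20;0 0 0 0 0 0 20'
python3 - <<'E'
from h import *
head(n=3)
p,d=bot.read_camera('side'); crop('side',p,245,130,305,180,13,'pics/side9.png',1.5)
E
```

```text
t: 9.35
eef_pos: [0.4411, 0.2546, 0.0215]
tool_rot: [0.537, 0.46, 0.537, -0.46]
contact_force: [4.9, -0.5, -1.4]
gripper_width: 0.279
t: 9.55
eef_pos: [0.4419, 0.2548, 0.0215]
tool_rot: [0.537, 0.461, 0.537, -0.46]
contact_force: [5.1, 0.7, -2.0]
gripper_width: 0.283
tcp [0.4419 0.2548 0.0215] std [0. 0. 0.] th 8.76 tilt [-1.     0.001 -0.   ] head gauge x,y [-0.0179 -0.    ] z 0.0275 F [ 5.   0.2 -1.8]
```

View pics/side9.png

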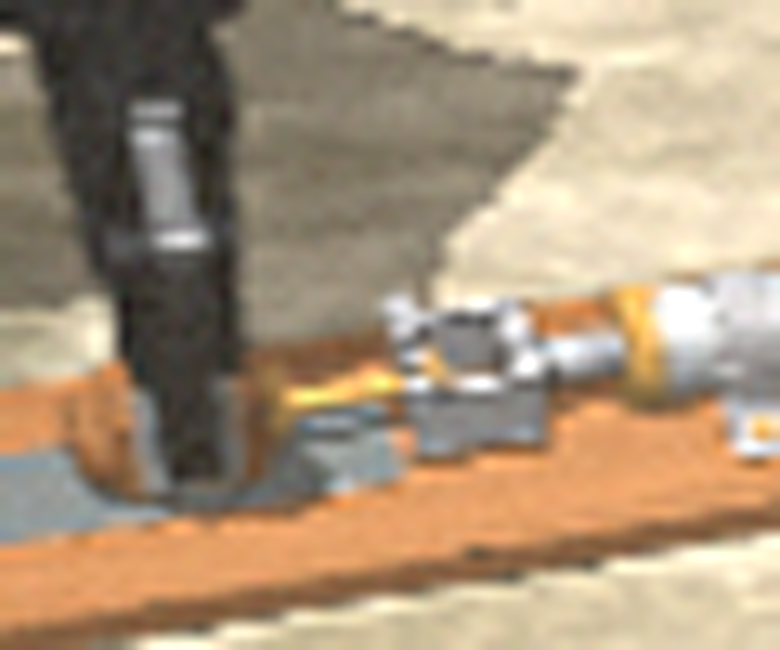

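```bash
python3 -m jog '0 -5 0 0 0 0 20;0 -5 0 0 0 0 20;0 0 0 0 0 0 20;0 0 0 0 0 0 20'; 
python3 - <<'E'
from h import *
head(n=3)
p,d=bot.read_camera('side'); crop('side',p,245,130,305,180,13,'pics/side10.png',1.5)
E
```

```text
t: 10.15
eef_pos: [0.4323, 0.2533, 0.0216]
tool_rot: [0.537, 0.461, 0.537, -0.46]
contact_force: [6.2, 0.3, -1.8]
gripper_width: 0.283
tcp [0.4324 0.2533 0.0215] std [0. 0. 0.] th 8.75 tilt [-1.     0.001 -0.001] head gauge x,y [-0.0275 -0.    ] z 0.0276 F [ 5.8 -0.1 -1.6]
```

View pics/side10.png

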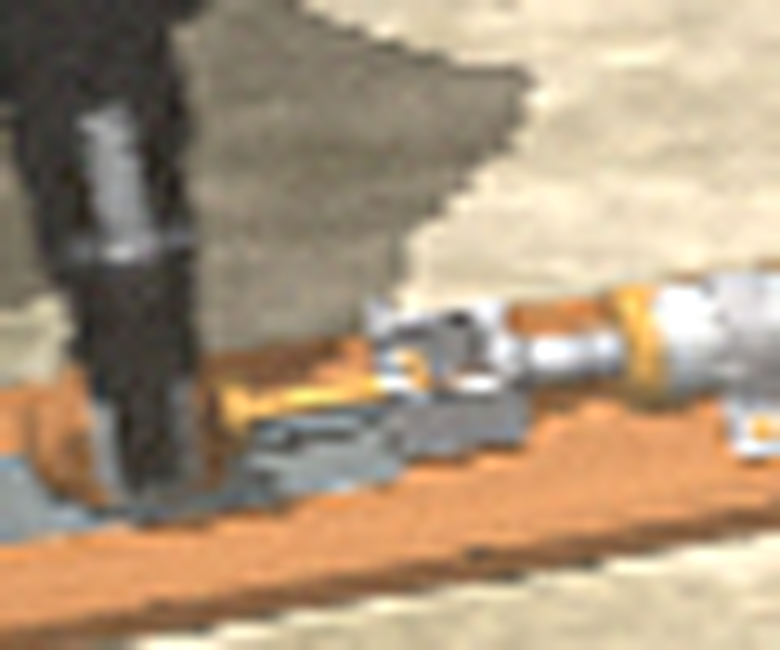

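```bash
python3 -m jog '0 -5 0 0 0 0 20;0 -5 0 0 0 0 20;0 -5 0 0 0 0 20;0 -5 0 0 0 0 20;0 0 0 0 0 0 20'; 
python3 -m jog '0 0 0 0 0 0 20;0 0 0 0 0 0 20'
python3 - <<'E'
from h import *
head(n=3)
p,d=bot.read_camera('side'); crop('side',p,235,130,305,180,11,'pics/side11.png',1.5)
E
```

```text
t: 10.85
eef_pos: [0.4134, 0.2505, 0.0218]
tool_rot: [0.537, 0.462, 0.536, -0.459]
contact_force: [9.6, 0.9, -5.3]
gripper_width: 0.284
t: 11.05
eef_pos: [0.414, 0.2506, 0.0218]
tool_rot: [0.537, 0.462, 0.536, -0.459]
contact_force: [9.7, 0.5, -5.3]
gripper_width: 0.281
tcp [0.414  0.2506 0.0217] std [0. 0. 0.] th 8.72 tilt [-1.     0.004 -0.001] head gauge x,y [-0.0461  0.0001] z 0.0279 F [ 9.4  0.5 -4.4]
```

View pics/side11.png

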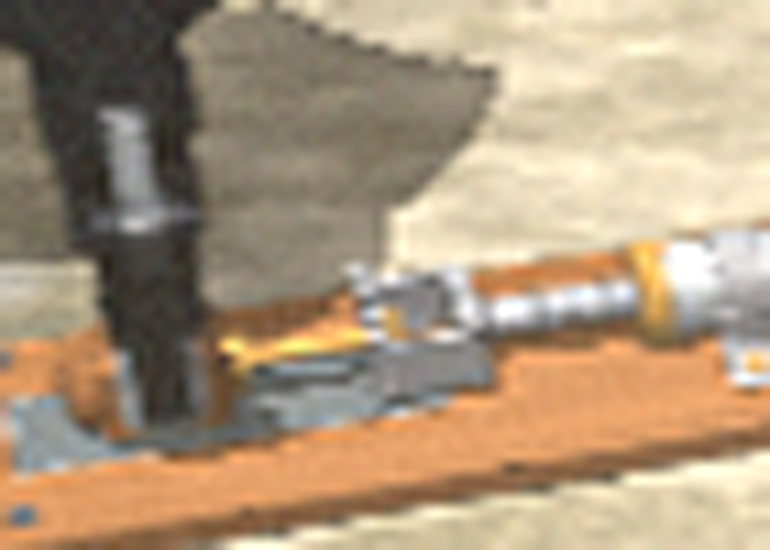

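```bash
python3 -m jog '0 -5 0 0 0 0 20;0 -4 0 0 0 0 20;0 0 0 0 0 0 20'; 
python3 - <<'E'
from h import *
head(n=3)
p,d=bot.read_camera('side'); crop('side',p,255,135,305,170,15,'pics/side12.png',1.5)
E
```

```text
t: 11.55
eef_pos: [0.4052, 0.2493, 0.0218]
tool_rot: [0.537, 0.462, 0.536, -0.459]
contact_force: [11.4, 0.1, -4.9]
gripper_width: 0.281
tcp [0.4055 0.2494 0.0219] std [0.0001 0.     0.    ] th 8.71 tilt [-1.     0.004 -0.002] head gauge x,y [-0.0546  0.0001] z 0.0281 F [11.2  0.8 -5.9]
```

View pics/side12.png

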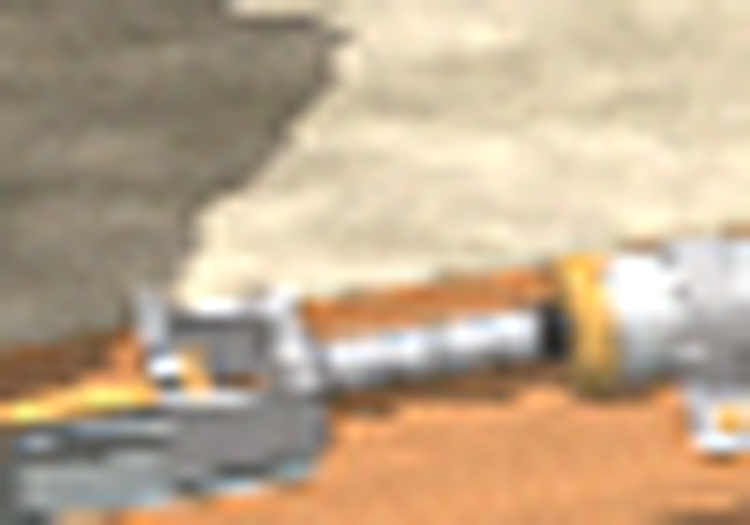

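```bash
python3 -m jog '0 0 0 0 0 0 20;0 0 0 0 0 0 20;0 0 0 0 0 0 20;0 0 0 0 0 0 20;0 0 0 0 0 0 20'; python3 -m jog '0 0 0 0 0 0 20;0 0 0 0 0 0 20;0 0 0 0 0 0 20;0 0 0 0 0 0 20;0 0 0 0 0 0 20'; python3 -m jog '0 0 0 0 0 0 20;0 0 0 0 0 0 20'
python3 - <<'E'
from h import *
head(n=2)
p,d=bot.read_camera('side'); crop('side',p,255,135,305,170,15,'pics/side13.png',1.5)
E
```

```text
t: 12.25
eef_pos: [0.4057, 0.2494, 0.0218]
tool_rot: [0.537, 0.462, 0.536, -0.459]
contact_force: [12.0, 0.7, -5.4]
gripper_width: 0.281
t: 12.75
eef_pos: [0.4057, 0.2494, 0.0218]
tool_rot: [0.537, 0.462, 0.536, -0.459]
contact_force: [11.7, 1.2, -5.8]
gripper_width: 0.28
t: 12.95
eef_pos: [0.4057, 0.2494, 0.0218]
tool_rot: [0.537, 0.462, 0.536, -0.459]
contact_force: [11.2, 0.4, -5.8]
gripper_width: 0.284
tcp [0.4057 0.2494 0.0218] std [0. 0. 0.] th 8.69 tilt [-1.     0.004 -0.002] head gauge x,y [-0.0545  0.0002] z 0.0281 F [11.2  1.4 -5.3]
```

View pics/side13.png

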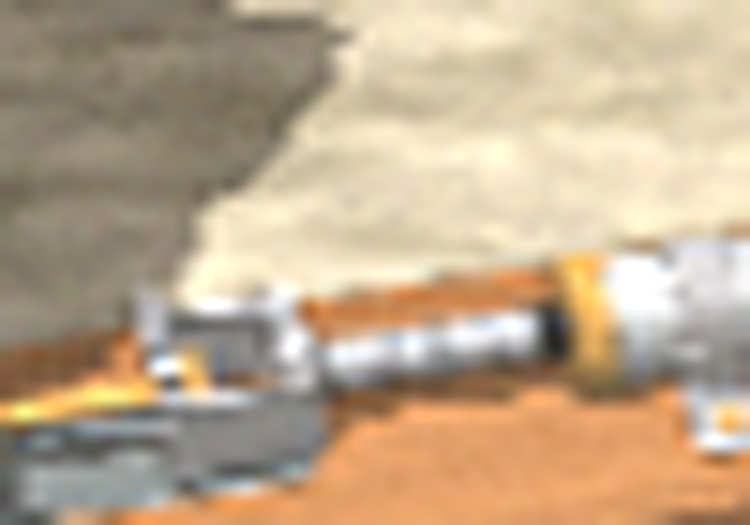

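The band was held for over 1.5 s. Now I'll let the rod return home.

```bash
python3 -m jog '0 8 0 0 0 0 20;0 9 0 0 0 0 20;0 9 0 0 0 0 20;0 9 0 0 0 0 20;0 9 0 0 0 0 20'; python3 -m jog '0 4 0 0 0 0 20;0 2 0 0 0 0 20;0 2 0 0 0 0 20;0 0 0 0 0 0 20'
python3 - <<'E'
from h import *
head(n=3)
p,d=bot.read_camera('side'); crop('side',p,250,130,300,170,15,'pics/side14.png',1.5)
E
```

```text
t: 13.6
eef_pos: [0.4463, 0.2554, 0.0213]
tool_rot: [0.537, 0.46, 0.537, -0.461]
contact_force: [1.4, 0.9, -0.6]
gripper_width: 0.282
t: 14.0
eef_pos: [0.4534, 0.2563, 0.021]
tool_rot: [0.537, 0.46, 0.537, -0.461]
contact_force: [-0.3, -0.1, -1.0]
gripper_width: 0.283
tcp [0.4534 0.2564 0.0211] std [0.0001 0.     0.    ] th 8.8 tilt [-1.    -0.001  0.   ] head gauge x,y [-0.0063 -0.0002] z 0.027 F [ 0.1 -0.  -0.8]
```

View pics/side14.png

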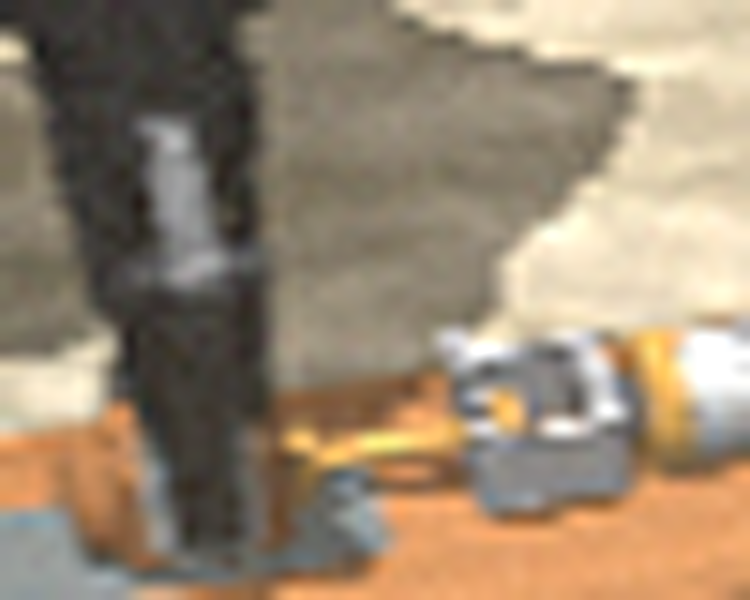

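```bash
python3 -m jog '0 4 0 0 0 0 20;0 0 0 0 0 0 20;-10 0 0 0 0 0 20;-15 0 0 0 0 0 20;-20 0 0 0 0 0 20'; python3 -m jog '-30 0 0 0 0 0 20;-30 0 0 0 0 0 20;-30 0 0 0 0 0 20;0 0 0 0 0 0 20'
python3 - <<'E'
from h import *
go(.455,-.23,.14,0)
p,d=bot.read_camera('side'); cv2.imwrite('pics/side15.png',p[:,:,::-1])
p,d=bot.read_camera('top'); crop('top',p,290,170,460,290,4,'pics/top15.png',1.8)
E
```

```text
t: 14.7
eef_pos: [0.4578, 0.2571, 0.0673]
tool_rot: [0.537, 0.46, 0.537, -0.461]
contact_force: [0.6, 0.3, 0.5]
gripper_width: 0.282
t: 15.1
eef_pos: [0.4605, 0.259, 0.1617]
tool_rot: [0.538, 0.463, 0.536, -0.457]
contact_force: [0.8, -0.2, -0.2]
gripper_width: 0.28
t 15.1 at [0.4605 0.259  0.1617] th 8.77 w 23.9 F [ 0.8 -0.2 -0.2]
shift mm [ 19.5 -80.2 482.6] turn units [ 1.46 -0.04 -0.08] | shift if turned first [ 21.7  -5.5 489. ]
```

View pics/side15.png

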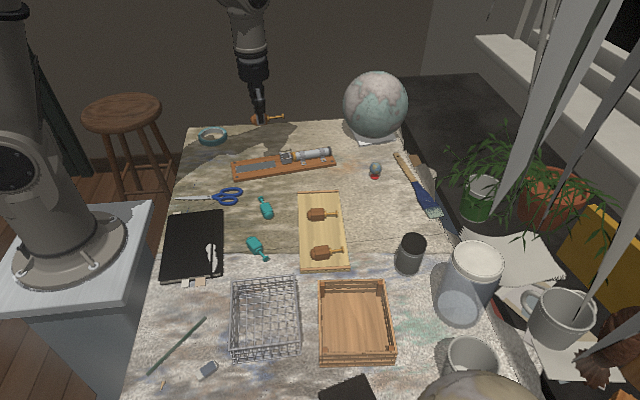

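View pics/top15.png

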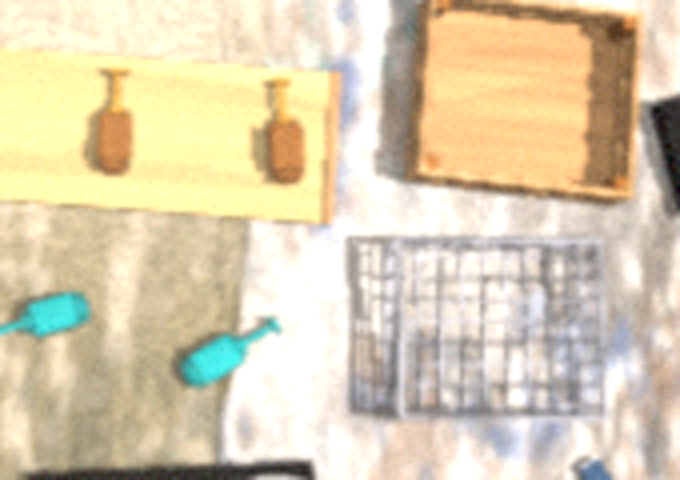

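```bash
python3 - <<'E'
from h import *
ba=np.array([(398,240),(602,240),(602,414),(400,414)])/4+[290,170]
w=onplane('top',ba,.057); print(np.round(w,3),w.mean(0))
s=np.array([(229,287),(297,278),(301,352),(231,362)]); w=onplane('side',s,.057); print(np.round(w,3),w.mean(0))
c=w.mean(0)
E
```

```text
[[ 0.514 -0.182  0.057]
 [ 0.517 -0.33   0.057]
 [ 0.393 -0.327  0.057]
 [ 0.391 -0.183  0.057]] [ 0.45374792 -0.25557315  0.057     ]
[[ 0.385 -0.201  0.057]
 [ 0.523 -0.195  0.057]
 [ 0.518 -0.352  0.057]
 [ 0.397 -0.355  0.057]] [ 0.4558598  -0.27582092  0.057     ]
```

```bash
python3 - <<'E'
from h import *
im=cv2.imread('pics/side15.png')
c=np.array([.4538,-.2556]);
for z,col in((.057,(0,0,255)),(0,(0,255,0))):
    q=np.array([[c[0]+a*.065,c[1]+b*.075,z] for a,b in((-1,1),(1,1),(1,-1),(-1,-1))]); u=proj('side',q)
    cv2.polylines(im,[np.int32(u*16)],True,col,1,shift=4)
crop('side',im[:,:,::-1],210,260,320,370,6,'pics/bk.png',1.4)
E
```

```text
(no output)
```

View pics/bk.png

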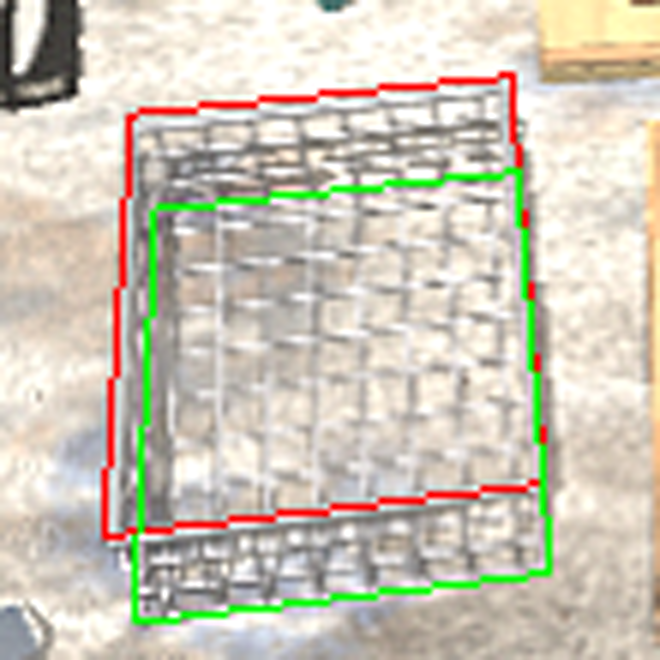

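```bash
python3 -m jog '0 0 0 0.75 0 0 20;0 0 0 0.75 0 0 20;0 4 40 0 0 0 20;0 4 40 0 0 0 20;0 4 40 0 0 0 20'; python3 -m jog '0 0 45 0 0 0 20;0 0 45 0 0 0 20;0 0 45 0 0 0 20;0 0 45 0 0 0 20;0 0 45 0 0 0 20'
python3 - <<'E'
from h import *
go(.439,-.225,.14,0)
E
```

```text
t: 15.7
eef_pos: [0.4687, 0.1357, 0.1554]
tool_rot: [-0.499, -0.5, -0.5, 0.501]
contact_force: [0.5, 0.2, -0.8]
gripper_width: 0.284
t: 16.2
eef_pos: [0.4676, -0.0895, 0.1556]
tool_rot: [-0.499, -0.501, -0.5, 0.501]
contact_force: [1.5, 0.3, 0.4]
gripper_width: 0.284
t 16.2 at [ 0.4676 -0.0895  0.1556] th -0.21 w 24.2 F [1.5 0.3 0.4]
shift mm [ 15.6 -28.1 135.6] turn units [-0.04 -0.    0.02] | shift if turned first [ 15.6 -28.6 135.5]
```

```bash
python3 -m jog '0 -9 45 0 0 0 20;0 -10 45 0 0 0 20;0 -9 45 0 0 0 20;15 0 0 0 0 0 20;0 0 0 0 0 0 20'
python3 - <<'E'
from h import *
go(.439,-.225,.04,0)
p,d=bot.read_camera('side'); crop('side',p,200,200,340,370,4,'pics/side16.png',1.4)
E
```

```text
t: 16.7
eef_pos: [0.4378, -0.2233, 0.1392]
tool_rot: [-0.497, -0.501, -0.5, 0.502]
contact_force: [-0.2, 1.3, -0.8]
gripper_width: 0.279
t 16.7 at [ 0.4378 -0.2233  0.1392] th -0.4 w 23.9 F [-0.2  1.3 -0.8]
shift mm [99.2  1.7  1.9] turn units [-0.07 -0.02  0.04] | shift if turned first [99.2  1.2  1.7]
```

View pics/side16.png

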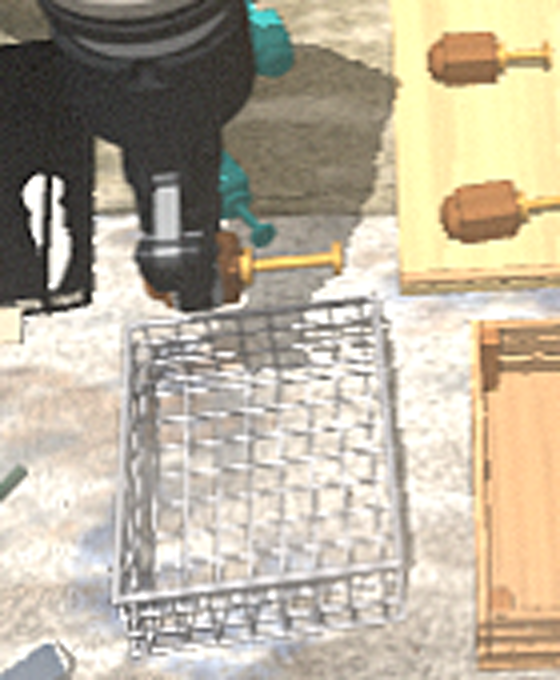

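```bash
python3 -m jog '30 0 0 0 0 0 20;30 0 0 0 0 0 20;30 1 1 0 0 0 20;18 0 0 0 0 0 20;0 0 0 0 0 0 20';python3 -m jog '10 0 0 0 0 0 20;4 0 0 0 0 0 20;0 0 0 0 0 0 20'
python3 - <<'E'
from h import *
p,d=bot.read_camera('side'); crop('side',p,200,200,340,370,4,'pics/side17.png',1.4)
E
```

```text
t: 17.25
eef_pos: [0.44, -0.2213, 0.0314]
tool_rot: [0.498, 0.5, 0.502, -0.501]
contact_force: [-0.0, 0.7, -0.5]
gripper_width: 0.282
t: 17.55
eef_pos: [0.4415, -0.2235, 0.0195]
tool_rot: [0.499, 0.501, 0.499, -0.501]
contact_force: [0.8, 0.5, -0.9]
gripper_width: 0.285
```

View pics/side17.png

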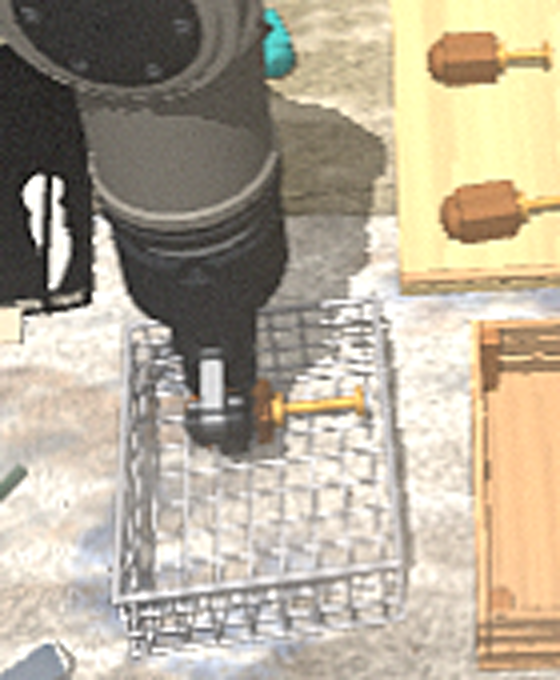

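Release with the opening kept moderate (clear of the wall), then rise.

```bash
python3 -m jog '3 0 0 0 0 0 40;0 0 0 0 0 0 40;0 0 0 0 0 0 40;0 0 0 0 0 0 40;-20 0 0 0 0 0 40';python3 -m jog '-40 0 0 0 0 0 40;-40 0 0 0 0 0 40;-25 0 0 0 0 0 40;0 35 -40 0 0 0 40;0 35 -40 0 0 0 40'
python3 - <<'E'
from h import *
go(.5876,.0215,.10,-1.8)
p,d=bot.read_camera('side'); crop('side',p,200,200,340,370,4,'pics/side18.png',1.4)
E
```

```text
t: 18.1
eef_pos: [0.4397, -0.2231, 0.0349]
tool_rot: [-0.498, -0.5, -0.5, 0.502]
contact_force: [-0.3, 0.0, 0.3]
gripper_width: 0.47
t: 18.6
eef_pos: [0.5083, -0.1498, 0.1429]
tool_rot: [0.499, 0.503, 0.497, -0.502]
contact_force: [0.8, -0.2, 0.1]
gripper_width: 0.465
t 18.6 at [ 0.5083 -0.1498  0.1429] th -0.51 w 39.7 F [ 0.8 -0.2  0.1]
shift mm [  42.9   77.7 -172. ] turn units [ 0.21  0.01 -0.03] | shift if turned first [  42.9   73.9 -173.7]
```

View pics/side18.png

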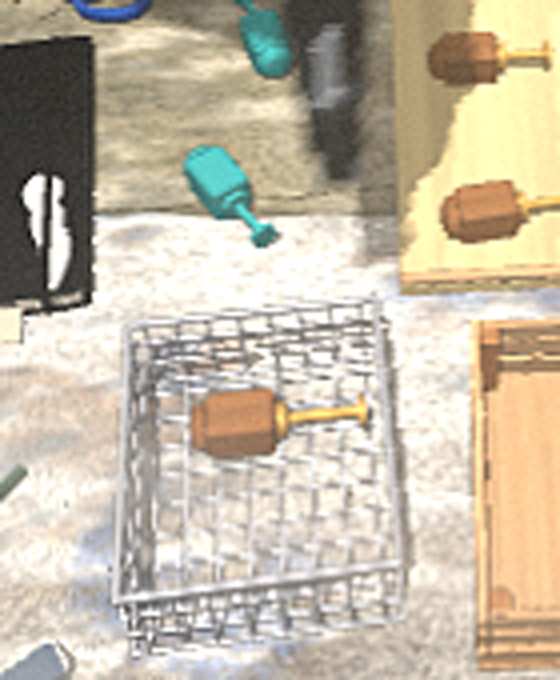

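```bash
python3 -m jog '0 20 -43 0.2 0 0 42;0 20 -43 0 0 0 42;0 19 -43 0 0 0 42;0 19 -43 0 0 0 42;0 0 0 0 0 0 42';python3 -m jog '20 0 0 0 0 0 42;20 0 0 0 0 0 42;0 0 0 0 0 0 42'
python3 - <<'E'
from h import *
head(n=2)
go(.5876,.0215,.016,-1.8)
p,d=bot.read_camera('side'); crop('side',p,270,130,370,230,6,'pics/side19.png',1.5)
E
```

```text
t: 19.15
eef_pos: [0.5908, 0.0306, 0.1417]
tool_rot: [0.496, 0.505, 0.497, -0.502]
contact_force: [-0.0, -1.1, 0.0]
gripper_width: 0.491
t: 19.45
eef_pos: [0.5864, 0.0209, 0.0988]
tool_rot: [-0.493, -0.505, -0.495, 0.508]
contact_force: [0.4, -0.5, -0.9]
gripper_width: 0.491
tcp [0.5879 0.0211 0.1008] std [0.0005 0.0001 0.0005] th -1.44 tilt [-1.    -0.002  0.   ] head gauge x,y [ 0.0899 -0.262 ] z 0.1067 F [ 0.7 -0.2  0.8]
t 19.55 at [0.5884 0.0212 0.1013] th -1.45 w 42.1 F [ 0.9 -0.2  1.7]
shift mm [85.3 -0.8 -0.3] turn units [0.06 0.   0.01] | shift if turned first [85.3 -0.9 -0.3]
```

View pics/side19.png

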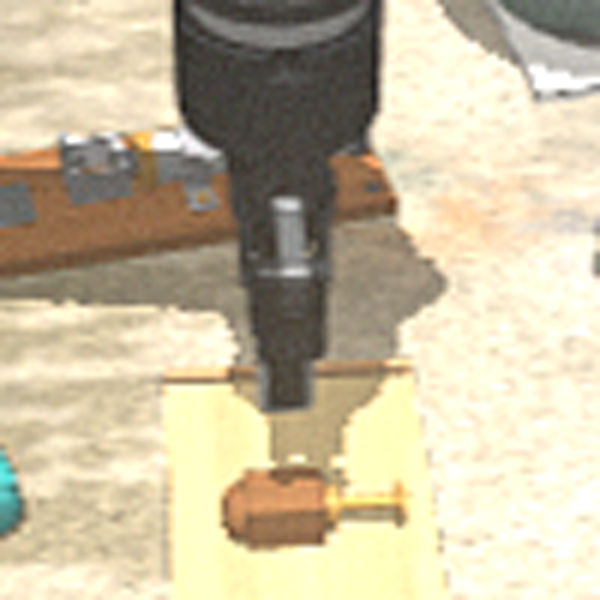

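```bash
python3 -m jog '25 0 0 0 0 0 42;25 0 0 0 0 0 42;20 -1 0 0 0 0 42;12 0 0 0 0 0 42;0 0 0 0 0 0 42';python3 -m jog '1 0 0 0 0 0 42;0 0 0 0 0 0 20;0 0 0 0 0 0 20;0 0 0 0 0 0 20;0 0 0 0 0 0 20' 80
python3 - <<'E'
from h import *
head(n=2)
p,d=bot.read_camera('side'); crop('side',p,270,130,370,230,6,'pics/side20.png',1.5)
E
```

```text
t: 20.1
eef_pos: [0.5873, 0.0215, 0.0187]
tool_rot: [-0.493, -0.506, -0.494, 0.507]
contact_force: [-0.1, 0.0, -0.3]
gripper_width: 0.495
t: 20.6
eef_pos: [0.5889, 0.0218, 0.0199]
tool_rot: [0.494, 0.507, 0.493, -0.506]
contact_force: [-0.6, 0.9, 6.5]
gripper_width: 0.28
tcp [0.589  0.0218 0.0199] std [0. 0. 0.] th -1.44 tilt [-1.     0.003 -0.   ] head gauge x,y [ 0.091  -0.2615] z 0.026 F [-0.7 -0.5  6.5]
```

View pics/side20.png

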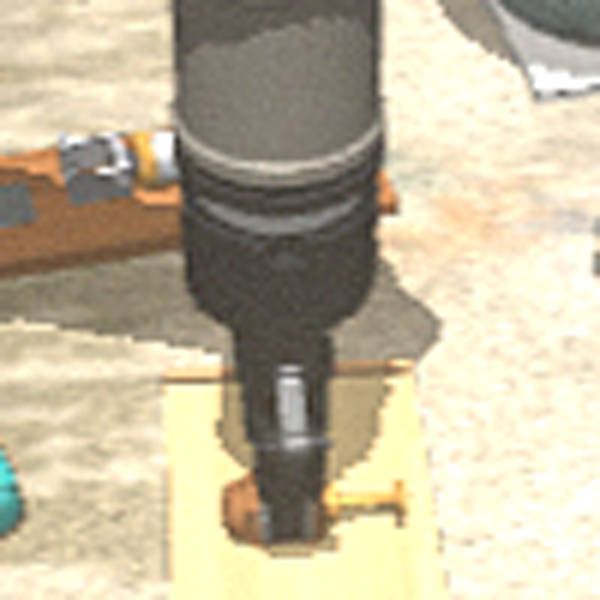

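```bash
python3 -m jog '-15 0 0 0 0 0 20;-25 0 0 0 0 0 20;-25 0 0 0 0 0 20;-20 0 0 -0.85 0 0 20;0 0 0 -0.85 0 0 20'
python3 -m jog '0 -15 -40 0 0 0 20;0 -15 -40 0 0 0 20;0 -15 -40 0 0 0 20;0 -15 -40 0 0 0 20;0 0 0 0 0 0 20'
python3 - <<'E'
from h import *
go(.4707,.2592,.053,8.8)
p,d=bot.read_camera('side'); crop('side',p,225,100,345,200,6,'pics/side21.png',1.5)
E
```

```text
t: 21.25
eef_pos: [0.5902, 0.022, 0.1078]
tool_rot: [0.539, 0.461, 0.536, -0.458]
contact_force: [-0.2, -0.7, -0.2]
gripper_width: 0.279
t: 21.75
eef_pos: [0.5011, 0.1775, 0.1049]
tool_rot: [0.538, 0.459, 0.54, -0.457]
contact_force: [0.3, -0.3, -1.1]
gripper_width: 0.282
t 21.75 at [0.5011 0.1775 0.1049] th 9.33 w 24.1 F [ 0.3 -0.3 -1.1]
shift mm [ 52.2 -16.8 -85.4] turn units [ 0.09 -0.03 -0.01] | shift if turned first [ 51.9 -17.5 -85.4]
```

View pics/side21.png

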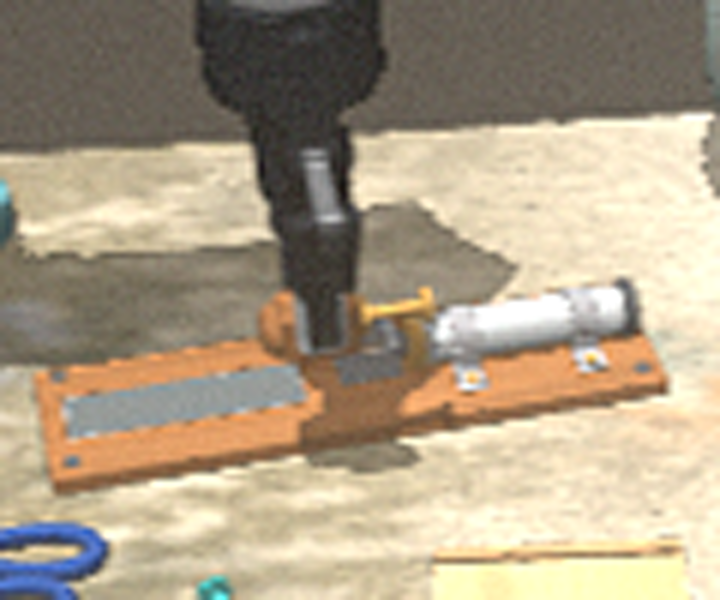

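```bash
python3 -m jog '0 -9 -42 0.1 0 0 20;0 -9 -42 0 0 0 20;25 0 0 0 0 0 20;24 0 0 0 0 0 20;0 0 0 0 0 0 20'
python3 - <<'E'
from h import *
head(.0486,3); go(.4707,.2592,.053,8.8)
E
```

```text
t: 22.3
eef_pos: [0.4729, 0.249, 0.0525]
tool_rot: [0.534, 0.462, 0.534, -0.465]
contact_force: [0.1, -0.0, -0.6]
gripper_width: 0.282
tcp [0.4745 0.2501 0.0547] std [0.0005 0.0004 0.0006] th 8.08 tilt [-1.    -0.     0.001] head gauge x,y [ 0.0132 -0.0102] z 0.0607 F [ 0.5 -0.2  0.4]
t 22.45 at [0.4751 0.2506 0.0554] th 8.08 w 24.2 F [ 0.2 -0.   1.1]
shift mm [ 2.4 -3.2 -9.2] turn units [-0.12 -0.   -0.01] | shift if turned first [ 2.4 -3.  -9.2]
```

```bash
python3 -m jog '0 -3 -9 -0.1 0 0 20;0 0 0 0 0 0 20;0 0 0 0 0 0 20;0 0 0 0 0 0 20'
python3 - <<'E'
from h import *
head(.0486,3); go(.4707,.2592,.053,8.8)
E
```

```text
t: 22.85
eef_pos: [0.4698, 0.2597, 0.0547]
tool_rot: [0.537, 0.46, 0.537, -0.46]
contact_force: [-0.4, -0.2, -0.4]
gripper_width: 0.284
tcp [0.4698 0.2594 0.0544] std [0.     0.0001 0.0001] th 8.76 tilt [-1.  0.  0.] head gauge x,y [0.01   0.0003] z 0.0604 F [-0.  -0.6 -0.4]
t 23.0 at [0.4698 0.2594 0.0543] th 8.76 w 24.3 F [ 0.3  0.  -0.5]
shift mm [1.3 0.9 0.3] turn units [-0.01  0.   -0.  ] | shift if turned first [1.3 0.9 0.3]
```

```bash
python3 -m jog '6 1 0 0 0 0 20;6 0 0 0 0 0 20;0 0 0 0 0 0 20';python3 -m jog '4 0 0 0 0 0 20;4 0 0 0 0 0 20;0 0 0 0 0 0 20'
python3 - <<'E'
from h import *
head(.0486,2)
p,d=bot.read_camera('side'); crop('side',p,260,130,300,170,16,'pics/side22.png',1.5)
E
```

```text
t: 23.3
eef_pos: [0.47, 0.2592, 0.0411]
tool_rot: [0.537, 0.46, 0.537, -0.461]
contact_force: [-0.6, 0.4, -0.5]
gripper_width: 0.283
t: 23.6
eef_pos: [0.4703, 0.2596, 0.0337]
tool_rot: [0.537, 0.46, 0.537, -0.461]
contact_force: [0.1, -0.5, -1.2]
gripper_width: 0.28
tcp [0.4705 0.2597 0.0341] std [0.0001 0.0001 0.0001] th 8.78 tilt [-1. -0.  0.] head gauge x,y [0.0108 0.0005] z 0.0401 F [ 0.  -0.1 -0.4]
```

View pics/side22.png

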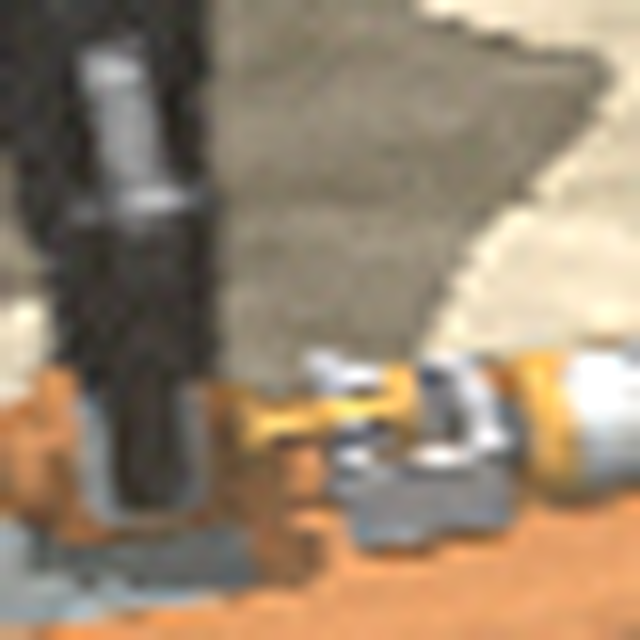

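```bash
python3 -m jog '4 0 0 0 0 0 20;4 0 0 0 0 0 20;2 0 0 0 0 0 20;0 0 0 0 0 0 20'; python3 -m jog '0 -5 0 0 0 0 20;0 -4 0 0 0 0 20;0 0 0 0 0 0 20;0 0 0 0 0 0 20' 80
python3 - <<'E'
from h import *
head(.0486,3)
E
```

```text
t: 24.15
eef_pos: [0.4704, 0.2596, 0.0238]
tool_rot: [0.537, 0.46, 0.537, -0.461]
contact_force: [-0.0, -1.6, -1.0]
gripper_width: 0.281
t: 24.55
eef_pos: [0.4622, 0.2585, 0.0245]
tool_rot: [0.537, 0.461, 0.537, -0.46]
contact_force: [3.0, 0.8, -2.1]
gripper_width: 0.283
tcp [0.4623 0.2585 0.0245] std [0. 0. 0.] th 8.76 tilt [-1.     0.001 -0.   ] head gauge x,y [0.0024 0.0005] z 0.0305 F [ 2.4  0.4 -1.6]
```

```bash
python3 -m jog '0 -5 0 0 0 0 20;0 -5 0 0 0 0 20;0 -5 0 0 0 0 20;0 -5 0 0 0 0 20;0 0 0 0 0 0 20'; python3 -m jog '0 0 0 0 0 0 20;0 0 0 0 0 0 20' 
python3 - <<'E'
from h import *
head(.0486,3)
p,d=bot.read_camera('side'); crop('side',p,245,130,305,180,13,'pics/side23.png',1.5)
E
```

```text
t: 25.2
eef_pos: [0.4423, 0.2555, 0.0246]
tool_rot: [0.537, 0.461, 0.537, -0.46]
contact_force: [5.9, 0.4, -3.0]
gripper_width: 0.281
t: 25.4
eef_pos: [0.4428, 0.2556, 0.0246]
tool_rot: [0.537, 0.461, 0.536, -0.46]
contact_force: [6.2, 1.0, -3.7]
gripper_width: 0.283
tcp [0.4429 0.2556 0.0246] std [0. 0. 0.] th 8.76 tilt [-1.     0.002 -0.001] head gauge x,y [-0.0172  0.0007] z 0.0307 F [ 6.5  0.5 -3.3]
```

View pics/side23.png

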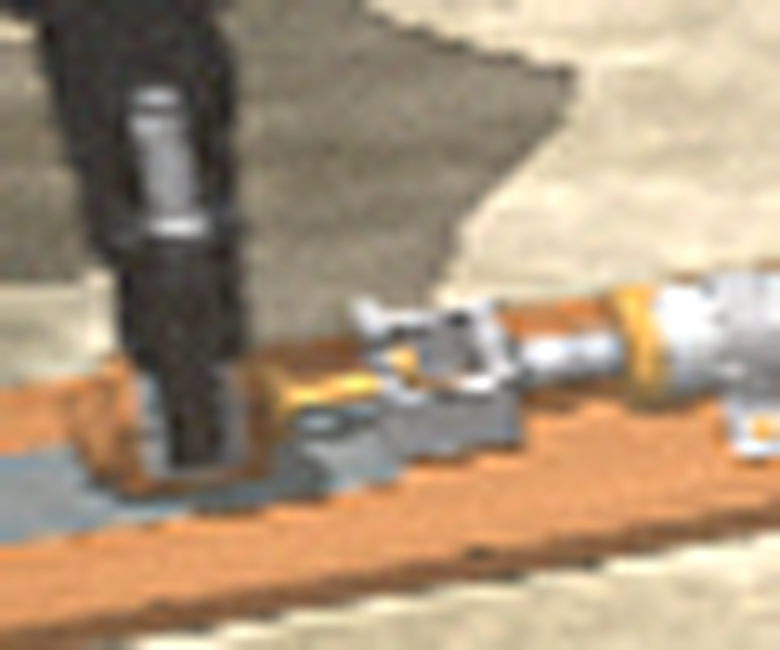

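```bash
python3 -m jog '0 -5 0 0 0 0 20;0 -5 0 0 0 0 20;0 -5 0 0 0 0 20;0 -4 0 0 0 0 20;0 0 0 0 0 0 20'; python3 -m jog '0 0 0 0 0 0 20;0 0 0 0 0 0 20' 
python3 - <<'E'
from h import *
head(.0486,3)
p,d=bot.read_camera('side'); crop('side',p,235,130,305,180,11,'pics/side24.png',1.5)
E
```

```text
t: 26.1
eef_pos: [0.4248, 0.253, 0.0247]
tool_rot: [0.537, 0.462, 0.536, -0.459]
contact_force: [10.8, 1.6, -6.1]
gripper_width: 0.28
t: 26.3
eef_pos: [0.4253, 0.253, 0.0247]
tool_rot: [0.537, 0.462, 0.536, -0.459]
contact_force: [10.0, 0.5, -6.1]
gripper_width: 0.279
tcp [0.4253 0.253  0.0247] std [0. 0. 0.] th 8.72 tilt [-1.     0.004 -0.002] head gauge x,y [-0.0349  0.0007] z 0.0309 F [ 9.6  1.4 -6.7]
```

View pics/side24.png

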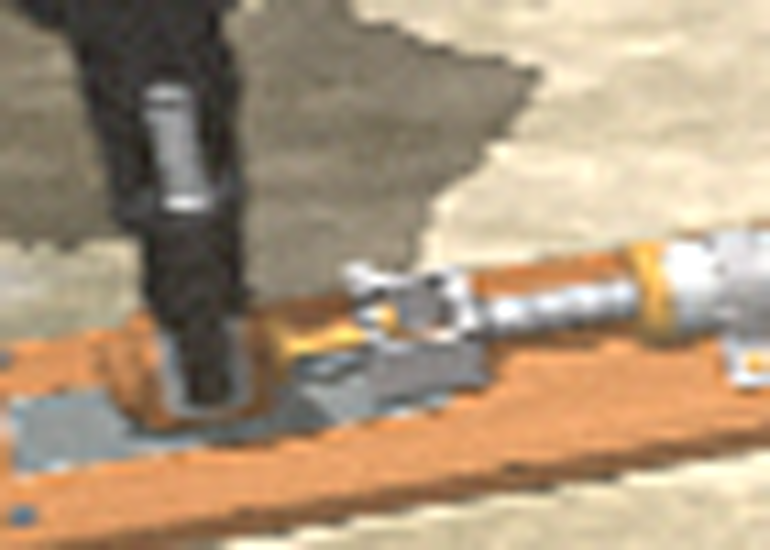

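```bash
python3 -m jog '0 -4 0 0 0 0 20;0 -4 0 0 0 0 20;0 0 0 0 0 0 20;0 0 0 0 0 0 20'; 
python3 - <<'E'
from h import *
head(.0486,2)
p,d=bot.read_camera('side'); crop('side',p,255,135,305,170,15,'pics/side25.png',1.5)
E
```

```text
t: 26.9
eef_pos: [0.4179, 0.2519, 0.0248]
tool_rot: [0.537, 0.462, 0.536, -0.459]
contact_force: [11.5, 0.5, -8.2]
gripper_width: 0.282
tcp [0.4179 0.2519 0.0248] std [0. 0. 0.] th 8.72 tilt [-1.     0.005 -0.002] head gauge x,y [-0.0424  0.0008] z 0.031 F [11.6  0.9 -8. ]
```

View pics/side25.png

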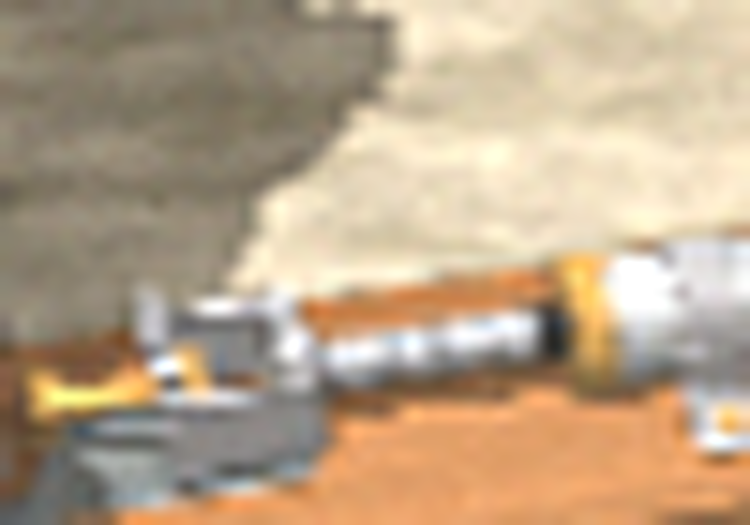

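The band is partly out, so I hold it for over 1 s.

```bash
python3 -m jog '0 0 0 0 0 0 20;0 0 0 0 0 0 20;0 0 0 0 0 0 20;0 0 0 0 0 0 20;0 0 0 0 0 0 20'; python3 -m jog '0 0 0 0 0 0 20;0 0 0 0 0 0 20;0 0 0 0 0 0 20;0 0 0 0 0 0 20;0 0 0 0 0 0 20';  python3 -m jog '0 0 0 0 0 0 20;0 0 0 0 0 0 20'
python3 - <<'E'
from h import *
head(.0486,2)
p,d=bot.read_camera('side'); crop('side',p,255,135,305,170,15,'pics/side26.png',1.5)
E
python3 -m jog '0 8 0 0 0 0 20;0 8 0 0 0 0 20;0 8 0 0 0 0 20;0 8 0 0 0 0 20;0 6 0 0 0 0 20'; python3 -m jog '0 5 0 0 0 0 20;0 4 0 0 0 0 20;0 3 0 0 0 0 20;0 0 0 0 0 0 20;0 0 0 0 0 0 20'
python3 - <<'E'
from h import *
head(.0486,2)
p,d=bot.read_camera('side'); crop('side',p,250,130,300,170,15,'pics/side27.png',1.5)
E
```

```text
t: 27.55
eef_pos: [0.4179, 0.2519, 0.0248]
tool_rot: [0.537, 0.462, 0.536, -0.459]
contact_force: [10.7, 0.7, -8.5]
gripper_width: 0.283
t: 28.05
eef_pos: [0.418, 0.2519, 0.0248]
tool_rot: [0.537, 0.462, 0.536, -0.459]
contact_force: [11.1, 0.9, -7.5]
gripper_width: 0.284
t: 28.25
eef_pos: [0.4179, 0.2519, 0.0248]
tool_rot: [0.537, 0.462, 0.536, -0.459]
contact_force: [10.9, 1.1, -7.9]
gripper_width: 0.285
tcp [0.418  0.2519 0.0248] std [0. 0. 0.] th 8.71 tilt [-1.     0.005 -0.002] head gauge x,y [-0.0424  0.0008] z 0.031 F [10.9  1.4 -7.8]
t: 28.9
eef_pos: [0.4533, 0.2571, 0.0244]
tool_rot: [0.537, 0.46, 0.537, -0.46]
contact_force: [2.9, 0.4, -0.2]
gripper_width: 0.282
t: 29.4
eef_pos: [0.4642, 0.2586, 0.0241]
tool_rot: [0.537, 0.46, 0.537, -0.461]
contact_force: [1.3, 0.2, -0.7]
gripper_width: 0.279
tcp [0.4642 0.2586 0.0241] std [0. 0. 0.] th 8.78 tilt [-1.    -0.001  0.   ] head gauge x,y [0.0044 0.0004] z 0.0301 F [ 0.7  0.1 -1.7]
```

View pics/side26.png

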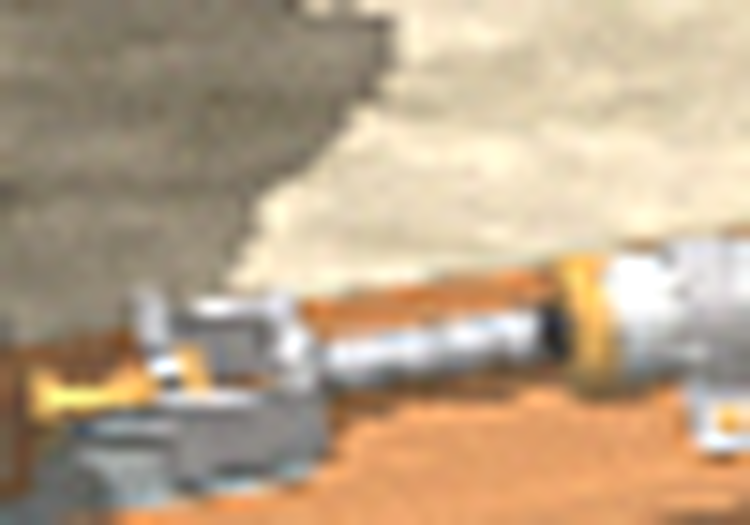

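View pics/side27.png

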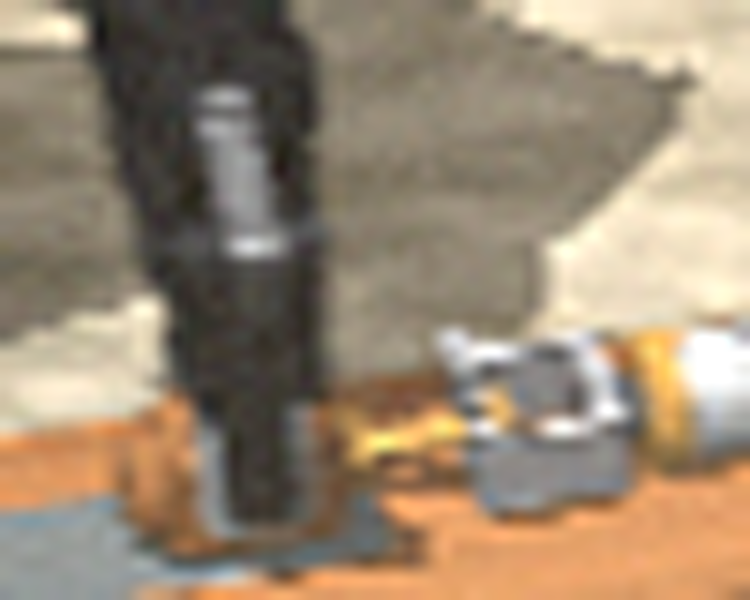

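```bash
python3 -m jog '0 5 0 0 0 0 20;0 0 0 0 0 0 20;-10 0 0 0 0 0 20;-15 0 0 0 0 0 20;-20 0 0 0 0 0 20'; python3 -m jog '-30 0 0 0 0 0 20;-30 0 0 0 0 0 20;-30 0 0 0 0 0 20;0 0 0 0 0 0 20'
python3 - <<'E'
from h import *
p,d=bot.read_camera('side'); cv2.imwrite('pics/side28.png',p[:,:,::-1])
p,d=bot.read_camera('top'); crop('top',p,290,170,460,290,4,'pics/top28.png',1.8)
E
```

```text
t: 30.05
eef_pos: [0.4692, 0.2595, 0.0703]
tool_rot: [0.537, 0.46, 0.537, -0.461]
contact_force: [0.4, 0.4, -0.3]
gripper_width: 0.285
t: 30.45
eef_pos: [0.4719, 0.2614, 0.1648]
tool_rot: [0.538, 0.463, 0.536, -0.457]
contact_force: [0.7, 0.5, 0.0]
gripper_width: 0.28
```

View pics/side28.png

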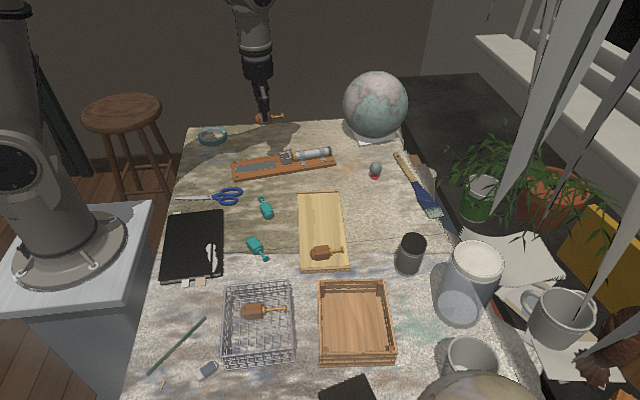

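View pics/top28.png

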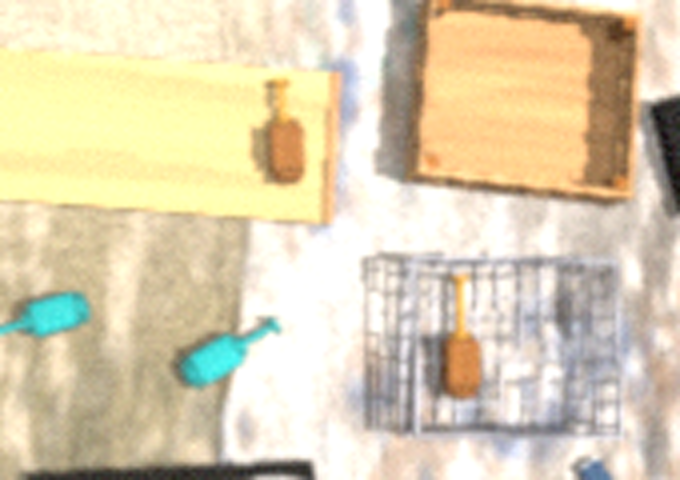

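```bash
python3 - <<'E'
from h import *
im=cv2.imread('pics/side28.png'); c=np.array([.623,-.281]); a=np.radians(-5); d=np.array([np.cos(a),np.sin(a)]);l=np.array([-d[1],d[0]])
for z,col in((.05,(0,0,255)),(0,(0,255,0))):
    q=np.array([np.r_[c+s*d*.07+b*l*.08,z] for s,b in((-1,1),(1,1),(1,-1),(-1,-1))]); u=proj('side',q)
    cv2.polylines(im,[np.int32(u*16)],True,col,1,shift=4)
crop('side',im[:,:,::-1],300,260,410,370,6,'pics/ck.png',1.4)
go(.612,-.249,.14,-5)
E
```

```text
t 30.55 at [0.47   0.2598 0.1609] th 8.77 w 23.8 F [-0.4  0.5 -1.5]
shift mm [ 20.6  62.7 524.5] turn units [ 2.3  -0.01 -0.02] | shift if turned first [ 20.9 185.8 494.5]
```

View pics/ck.png

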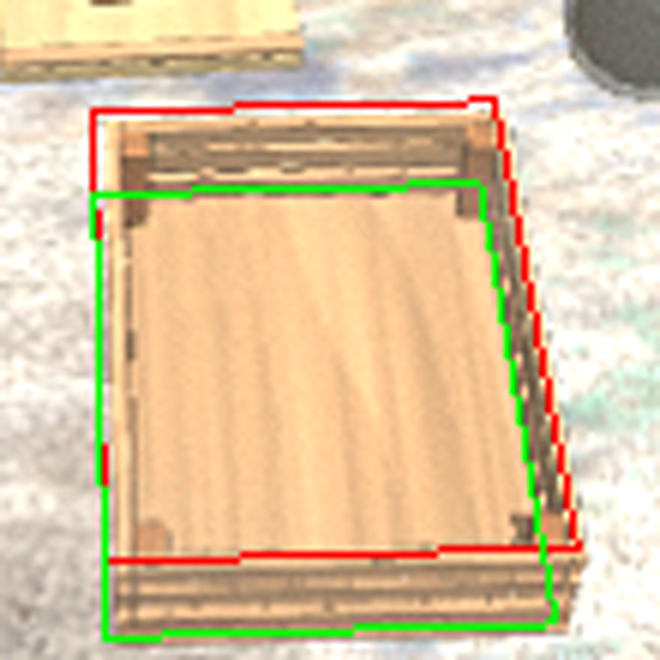

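```bash
python3 -m jog '0 0 0 1.15 0 0 20;0 0 0 1.15 0 0 20;0 14 42 0 0 0 20;0 14 42 0 0 0 20;0 14 42 0 0 0 20'; python3 -m jog '0 16 42 0 0 0 20;0 16 42 0 0 0 20;0 16 42 0 0 0 20;0 16 42 0 0 0 20;0 16 42 0 0 0 20'
python3 - <<'E'
from h import *
go(.613,-.252,.14,-5)
E
```

```text
t: 31.05
eef_pos: [0.4996, 0.1289, 0.1584]
tool_rot: [-0.478, -0.52, -0.478, 0.522]
contact_force: [0.5, 0.0, -1.2]
gripper_width: 0.283
t: 31.55
eef_pos: [0.561, -0.0875, 0.1583]
tool_rot: [-0.477, -0.521, -0.478, 0.522]
contact_force: [0.2, 0.0, -0.2]
gripper_width: 0.284
t 31.55 at [ 0.561  -0.0875  0.1583] th -5.01 w 24.2 F [ 0.2  0.  -0.2]
shift mm [ 18.2  66.3 159.3] turn units [-0.   -0.    0.02] | shift if turned first [ 18.3  66.2 159.4]
```

```bash
python3 -m jog '0 16 39 0 0 0 20;0 16 39 0 0 0 20;0 16 39 0 0 0 20;0 14 34 0 0 0 20;0 0 0 0 0 0 20'; python3 -m jog '15 0 0 0 0 0 20;0 0 0 0 0 0 20'
python3 - <<'E'
from h import *
go(.613,-.252,.018,-5)
p,d=bot.read_camera('side'); crop('side',p,280,200,420,370,4,'pics/side29.png',1.4)
E
```

```text
t: 32.05
eef_pos: [0.6091, -0.2487, 0.1578]
tool_rot: [-0.476, -0.522, -0.475, 0.525]
contact_force: [-1.1, -0.2, -0.5]
gripper_width: 0.282
t: 32.25
eef_pos: [0.6082, -0.2392, 0.1408]
tool_rot: [-0.476, -0.52, -0.48, 0.522]
contact_force: [-0.2, 1.0, -1.0]
gripper_width: 0.284
t 32.25 at [ 0.6082 -0.2392  0.1408] th -4.92 w 24.2 F [-0.2  1.  -1. ]
shift mm [122.8   6.6  12.6] turn units [ 0.01 -0.02  0.05] | shift if turned first [122.8   5.9  12.3]
```

View pics/side29.png

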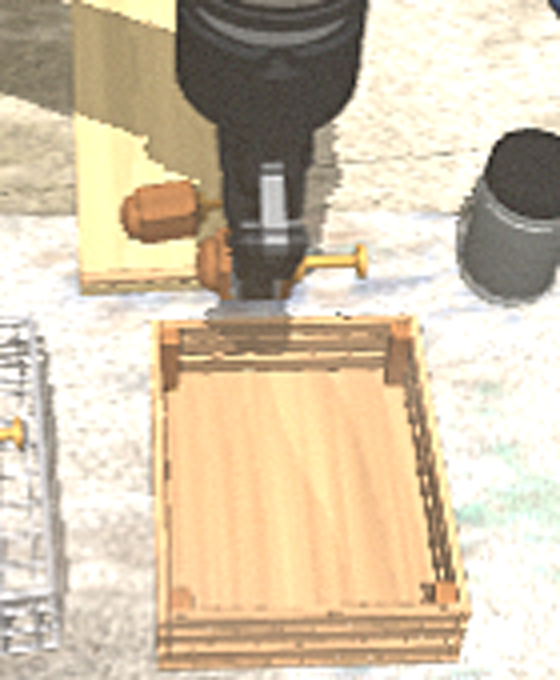

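```bash
python3 -m jog '0 6 12 0 0 0 20;0 0 0 0 0 0 20;30 0 0 0 0 0 20;30 0 0 0 0 0 20;0 0 0 0 0 0 20'; python3 -m jog '25 0 0 0 0 0 20;25 0 0 0 0 0 20;8 0 0 0 0 0 20;0 0 0 0 0 0 20;0 0 0 0 0 0 20'
python3 - <<'E'
from h import *
go(.613,-.252,.018,-5)
p,d=bot.read_camera('side'); crop('side',p,280,200,420,370,4,'pics/side30.png',1.4)
E
```

```text
t: 32.8
eef_pos: [0.6124, -0.2531, 0.0806]
tool_rot: [-0.475, -0.52, -0.48, 0.523]
contact_force: [-0.2, 0.4, -1.1]
gripper_width: 0.283
t: 33.3
eef_pos: [0.6163, -0.2545, 0.028]
tool_rot: [0.478, 0.522, 0.477, -0.521]
contact_force: [-0.6, 0.1, -0.5]
gripper_width: 0.282
t 33.3 at [ 0.6163 -0.2545  0.028 ] th -5.03 w 24.0 F [-0.6  0.1 -0.5]
shift mm [10.  -3.5 -2.2] turn units [-0.01  0.01 -0.02] | shift if turned first [10.  -3.5 -2.2]
```

View pics/side30.png

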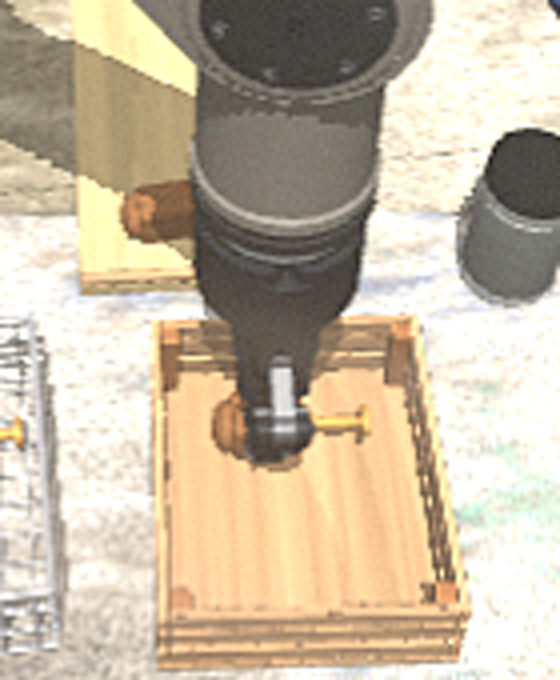

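Next I lower it, release and rise straight up, then go to knob 4.

```bash
python3 -m jog '6 0 0 0 0 0 20;4 0 0 0 0 0 20;0 0 0 0 0 0 20;0 0 0 0 0 0 40;0 0 0 0 0 0 40'; python3 -m jog '0 0 0 0 0 0 40;0 0 0 0 0 0 40;-20 0 0 0 0 0 40;-30 0 0 0 0 0 40;-35 0 0 0 0 0 40'; python3 -m jog '-35 0 0 0 0 0 40;0 0 0 -0.9 0 0 42;0 0 0 -0.9 0 0 42;0 0 -10 0 0 0 42;0 0 0 0 0 0 42'
python3 - <<'E'
from h import *
go(.583,-.1045,.10,5.5)
p,d=bot.read_camera('side'); crop('side',p,200,200,420,370,3,'pics/side31.png',1.4)
E
```

```text
t: 33.85
eef_pos: [0.6154, -0.2542, 0.0165]
tool_rot: [0.478, 0.521, 0.477, -0.521]
contact_force: [-0.2, 0.8, 0.3]
gripper_width: 0.466
t: 34.35
eef_pos: [0.6143, -0.2538, 0.1012]
tool_rot: [-0.477, -0.521, -0.478, 0.522]
contact_force: [-0.1, -0.1, 0.4]
gripper_width: 0.471
t: 34.85
eef_pos: [0.6142, -0.2419, 0.1361]
tool_rot: [0.524, 0.475, 0.525, -0.474]
contact_force: [0.6, 0.2, 0.0]
gripper_width: 0.491
t 34.85 at [ 0.6142 -0.2419  0.1361] th 5.74 w 41.9 F [0.6 0.2 0. ]
shift mm [  36.3  -17.3 -139.8] turn units [ 0.04 -0.02  0.  ] | shift if turned first [  36.1  -17.9 -139.8]
```

View pics/side31.png

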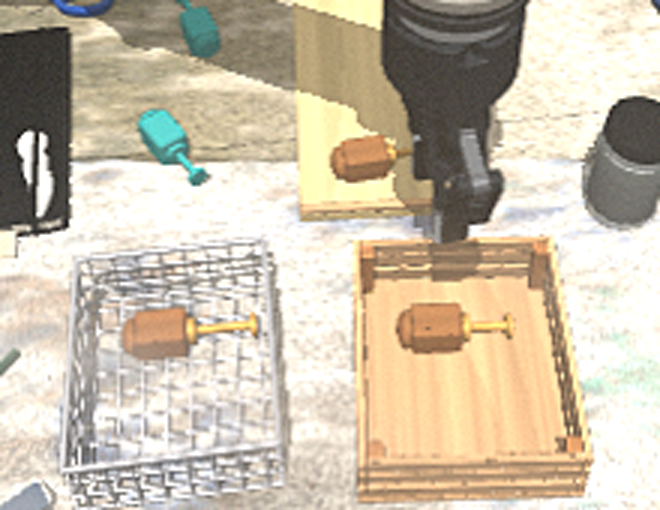

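```bash
python3 -m jog '0 -6 -45 0 0 0 42;0 -6 -45 0 0 0 42;0 -6 -45 0 0 0 42;0 0 -5 0 0 0 42;0 0 0 0 0 0 42'; python3 -m jog '15 0 0 0 0 0 42;20 0 0 0 0 0 42;0 0 0 0 0 0 42;0 0 0 0 0 0 42'
python3 - <<'E'
from h import *
go(.583,-.1045,.0175,5.5)
p,d=bot.read_camera('side'); crop('side',p,270,190,370,290,6,'pics/side32.png',1.5)
E
```

```text
t: 35.4
eef_pos: [0.5822, -0.1046, 0.1364]
tool_rot: [0.525, 0.474, 0.525, -0.473]
contact_force: [-0.6, -1.5, -0.3]
gripper_width: 0.491
t: 35.8
eef_pos: [0.5817, -0.1082, 0.1004]
tool_rot: [0.524, 0.474, 0.524, -0.475]
contact_force: [-0.3, 1.1, 0.7]
gripper_width: 0.487
t 35.8 at [ 0.5817 -0.1082  0.1004] th 5.64 w 41.6 F [-0.3  1.1  0.7]
shift mm [82.9  1.8 -3.6] turn units [0.02 0.   0.02] | shift if turned first [82.9  1.6 -3.5]
```

View pics/side32.png

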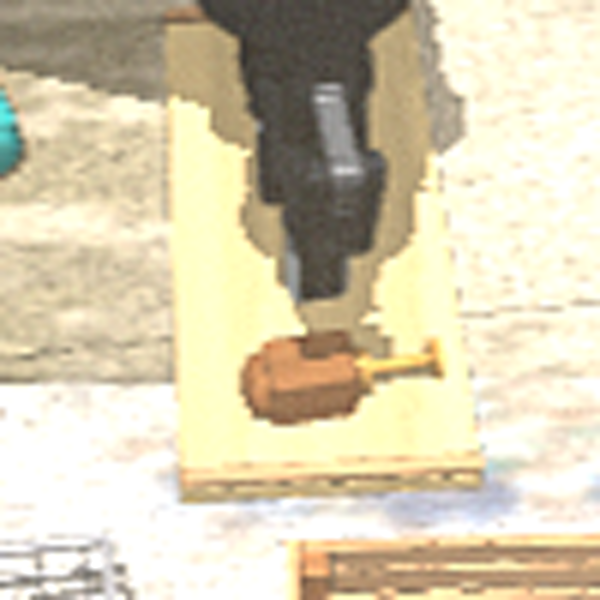

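```bash
python3 -m jog '0 1 -3 0 0 0 42;25 0 0 0 0 0 42;25 0 0 0 0 0 42;20 0 0 0 0 0 42;0 0 0 0 0 0 42'; python3 -m jog '8 0 0 0 0 0 42;0 0 0 0 0 0 42;0 0 0 0 0 0 42'
python3 - <<'E'
from h import *
go(.583,-.1045,.0175,5.5)
p,d=bot.read_camera('side'); crop('side',p,270,190,370,290,6,'pics/side33.png',1.5)
E
```

```text
t: 36.35
eef_pos: [0.5814, -0.1033, 0.0295]
tool_rot: [0.524, 0.473, 0.526, -0.475]
contact_force: [-0.9, -0.0, -0.3]
gripper_width: 0.492
t: 36.65
eef_pos: [0.5836, -0.1037, 0.0242]
tool_rot: [0.525, 0.475, 0.524, -0.474]
contact_force: [-0.2, 0.2, 0.7]
gripper_width: 0.494
t 36.65 at [ 0.5836 -0.1037  0.0242] th 5.77 w 42.2 F [-0.2  0.2  0.7]
shift mm [ 6.7 -0.7  0.8] turn units [ 0.04  0.   -0.01] | shift if turned first [ 6.7 -0.7  0.8]
```

View pics/side33.png

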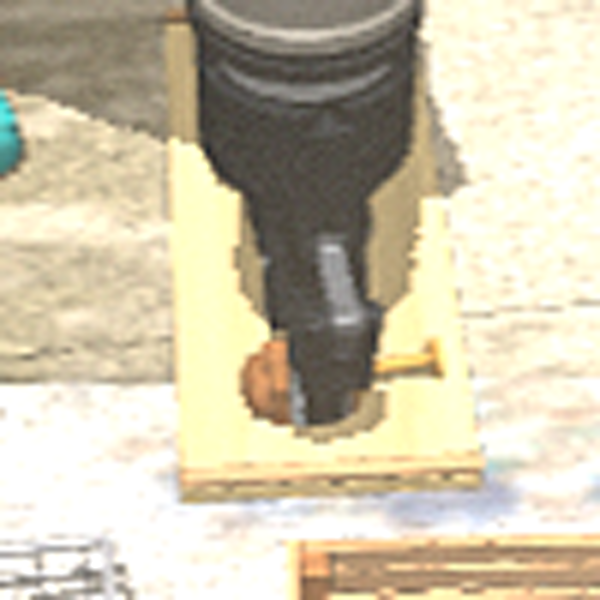

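```bash
python3 -m jog '3 -4 0 0 0 0 42;2 0 0 0 0 0 42;0 0 0 0 0 0 20;0 0 0 0 0 0 20;0 0 0 0 0 0 20' 80; python3 -m jog '0 0 0 0 0 0 20;0 0 0 0 0 0 20'
python3 - <<'E'
from h import *
go(.583,-.1045,.0175,5.5)
p,d=bot.read_camera('side'); crop('side',p,270,190,370,290,6,'pics/side34.png',1.5)
E
```

```text
t: 37.2
eef_pos: [0.5791, -0.1041, 0.0185]
tool_rot: [0.525, 0.474, 0.524, -0.474]
contact_force: [-0.5, 0.5, 2.6]
gripper_width: 0.286
t: 37.4
eef_pos: [0.5791, -0.1041, 0.0185]
tool_rot: [0.525, 0.474, 0.524, -0.474]
contact_force: [-1.2, 0.5, 4.9]
gripper_width: 0.283
t 37.4 at [ 0.5791 -0.1041  0.0185] th 5.77 w 24.1 F [-1.2  0.5  4.9]
shift mm [1.  3.9 0.8] turn units [ 0.05  0.   -0.  ] | shift if turned first [1.  3.9 0.8]
```

View pics/side34.png

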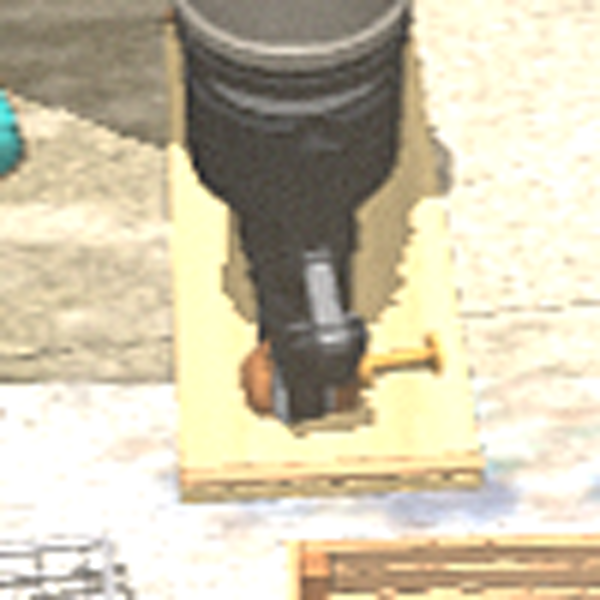

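```bash
python3 -m jog '-15 0 0 0 0 0 20;-25 0 0 0 0 0 20;-25 0 0 0 0 0 20;-20 0 0 -0.5 0 0 20;0 0 0 0 0 0 20'
python3 - <<'E'
from h import *
go(.4668,.2586,.105,8.8)
p,d=bot.read_camera('side'); crop('side',p,270,170,370,270,6,'pics/side35.png',1.5)
E
```

```text
t: 37.95
eef_pos: [0.5812, -0.1042, 0.1069]
tool_rot: [0.539, 0.461, 0.535, -0.459]
contact_force: [0.1, -0.8, -0.0]
gripper_width: 0.279
t 37.95 at [ 0.5812 -0.1042  0.1069] th 8.81 w 23.8 F [ 0.1 -0.8 -0. ]
shift mm [   1.   -57.5 -376. ] turn units [ 0.    0.01 -0.06] | shift if turned first [   1.9  -57.6 -376. ]
```

View pics/side35.png

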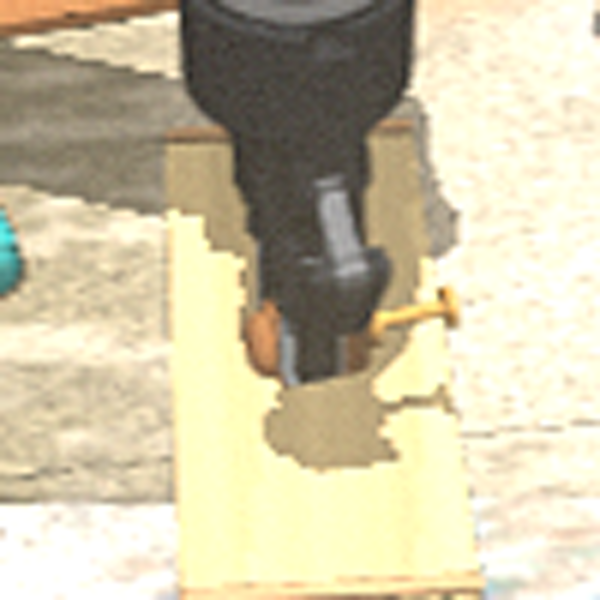

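```bash
python3 -m jog '0 -6 -40 0 0 0 20;0 -6 -40 0 0 0 20;0 -6 -40 0 0 0 20;0 -6 -40 0 0 0 20;0 -6 -40 0 0 0 20'
python3 -m jog '0 -6 -40 0 0 0 20;0 -7 -40 0 0 0 20;0 -7 -40 0 0 0 20;0 -7 -40 0 0 0 20;0 0 0 0 0 0 20'
python3 -m jog '0 0 0 0 0 0 20;0 0 0 0 0 0 20'
python3 - <<'E'
from h import *
go(.4668,.2586,.053,8.8)
E
```

```text
t: 38.5
eef_pos: [0.5173, 0.0903, 0.1024]
tool_rot: [0.536, 0.46, 0.537, -0.461]
contact_force: [0.3, 0.9, -1.2]
gripper_width: 0.28
t: 39.0
eef_pos: [0.4644, 0.2497, 0.1028]
tool_rot: [0.537, 0.458, 0.54, -0.458]
contact_force: [1.0, -0.5, 0.1]
gripper_width: 0.28
t: 39.2
eef_pos: [0.4676, 0.2416, 0.1026]
tool_rot: [0.536, 0.46, 0.536, -0.461]
contact_force: [-0.1, -0.8, -1.3]
gripper_width: 0.282
t 39.2 at [0.4676 0.2416 0.1026] th 8.67 w 24.0 F [-0.1 -0.8 -1.3]
shift mm [ 49.5   1.8 -17. ] turn units [-0.02  0.01  0.01] | shift if turned first [ 49.6   1.8 -16.9]
```

```bash
python3 -m jog '0 2 -17 0 0 0 20;25 0 0 0 0 0 20;22 0 0 0 0 0 20;0 0 0 0 0 0 20;0 0 0 0 0 0 20'
python3 - <<'E'
from h import *
head(.053,3); go(.4668,.2586,.053,8.8)
p,d=bot.read_camera('side'); crop('side',p,260,130,300,170,16,'pics/side36.png',1.5)
E
```

```text
t: 39.7
eef_pos: [0.4672, 0.2601, 0.0563]
tool_rot: [0.536, 0.46, 0.537, -0.461]
contact_force: [-0.4, 0.4, -0.3]
gripper_width: 0.284
tcp [0.4679 0.2606 0.0572] std [0.0001 0.0001 0.0002] th 8.74 tilt [-1.     0.001 -0.001] head gauge x,y [0.0126 0.0017] z 0.0633 F [-0.1  0.2 -0.5]
t 39.85 at [0.4679 0.2606 0.0574] th 8.74 w 24.6 F [-0.3 -0.4 -0.5]
shift mm [ 4.4 -1.4  1.8] turn units [-0.01 -0.01 -0.02] | shift if turned first [ 4.4 -1.4  1.8]
```

View pics/side36.png

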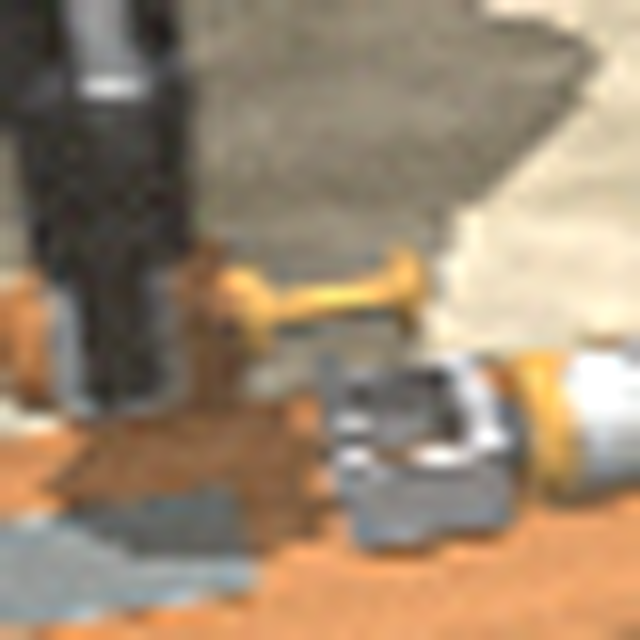

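```bash
python3 -m jog '0 -1 1.5 0 0 0 20;6 0 0 0 0 0 20;6 0 0 0 0 0 20;6 0 0 0 0 0 20;0 0 0 0 0 0 20'; python3 -m jog '4 0 0 0 0 0 20;0 0 0 0 0 0 20'
python3 - <<'E'
from h import *
head(.053,3)
p,d=bot.read_camera('side'); crop('side',p,260,130,300,170,16,'pics/side37.png',1.5)
E
```

```text
t: 40.4
eef_pos: [0.4656, 0.2581, 0.0371]
tool_rot: [0.537, 0.46, 0.537, -0.461]
contact_force: [0.3, -0.1, -1.4]
gripper_width: 0.282
t: 40.6
eef_pos: [0.4661, 0.2584, 0.0338]
tool_rot: [0.537, 0.46, 0.537, -0.461]
contact_force: [-0.9, -0.5, -1.0]
gripper_width: 0.283
tcp [0.4663 0.2586 0.0342] std [0.0001 0.     0.0001] th 8.77 tilt [-1. -0.  0.] head gauge x,y [0.0108 0.    ] z 0.0402 F [0.4 0.4 0. ]
```

View pics/side37.png

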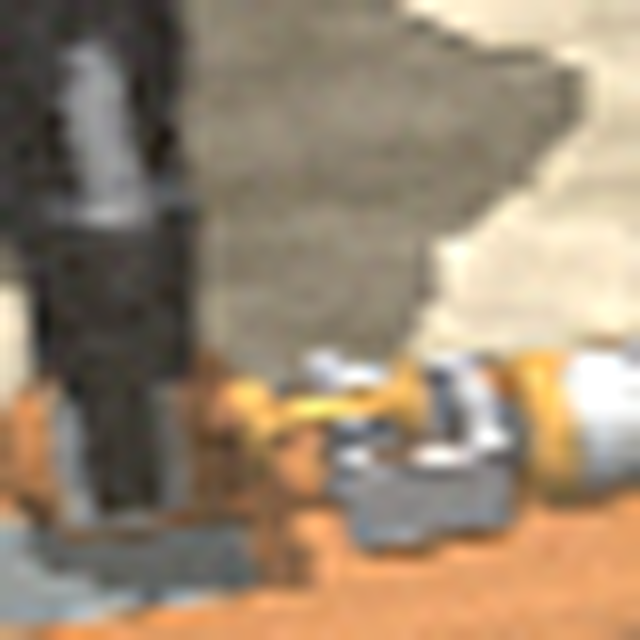

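Knob 4's pin is in the slot. Next I lower it the rest of the way (axis to about 27 mm) and take up the slack.

```bash
python3 -m jog '4 0 0 0 0 0 20;4 0 0 0 0 0 20;3 0 0 0 0 0 20;0 0 0 0 0 0 20'; python3 -m jog '0 -5 0 0 0 0 20;0 -4 0 0 0 0 20;0 0 0 0 0 0 20;0 0 0 0 0 0 20' 80
python3 - <<'E'
from h import *
head(.053,3)
E
python3 -m jog '0 -5 0 0 0 0 20;0 -5 0 0 0 0 20;0 -5 0 0 0 0 20;0 -5 0 0 0 0 20;0 0 0 0 0 0 20'; python3 -m jog '0 0 0 0 0 0 20;0 0 0 0 0 0 20' 
python3 - <<'E'
from h import *
head(.053,3)
p,d=bot.read_camera('side'); crop('side',p,245,130,305,180,13,'pics/side38.png',1.5)
E
```

```text
t: 41.2
eef_pos: [0.4659, 0.2583, 0.0227]
tool_rot: [0.537, 0.46, 0.537, -0.461]
contact_force: [-0.1, 0.0, -0.8]
gripper_width: 0.28
t: 41.6
eef_pos: [0.4579, 0.2573, 0.0235]
tool_rot: [0.537, 0.461, 0.537, -0.46]
contact_force: [3.1, 0.2, -1.8]
gripper_width: 0.282
tcp [0.4579 0.2573 0.0235] std [0. 0. 0.] th 8.76 tilt [-1.     0.001 -0.   ] head gauge x,y [0.0023 0.    ] z 0.0295 F [ 2.2 -0.  -1.5]
t: 42.25
eef_pos: [0.4375, 0.2542, 0.0235]
tool_rot: [0.537, 0.46, 0.537, -0.46]
contact_force: [4.5, 1.3, -1.4]
gripper_width: 0.282
t: 42.45
eef_pos: [0.4382, 0.2544, 0.0235]
tool_rot: [0.537, 0.461, 0.537, -0.46]
contact_force: [4.8, 0.3, -2.0]
gripper_width: 0.287
tcp [0.4383 0.2543 0.0235] std [0. 0. 0.] th 8.76 tilt [-1.     0.001 -0.   ] head gauge x,y [-0.0175  0.0001] z 0.0296 F [ 4.8  0.7 -2.1]
```

View pics/side38.png

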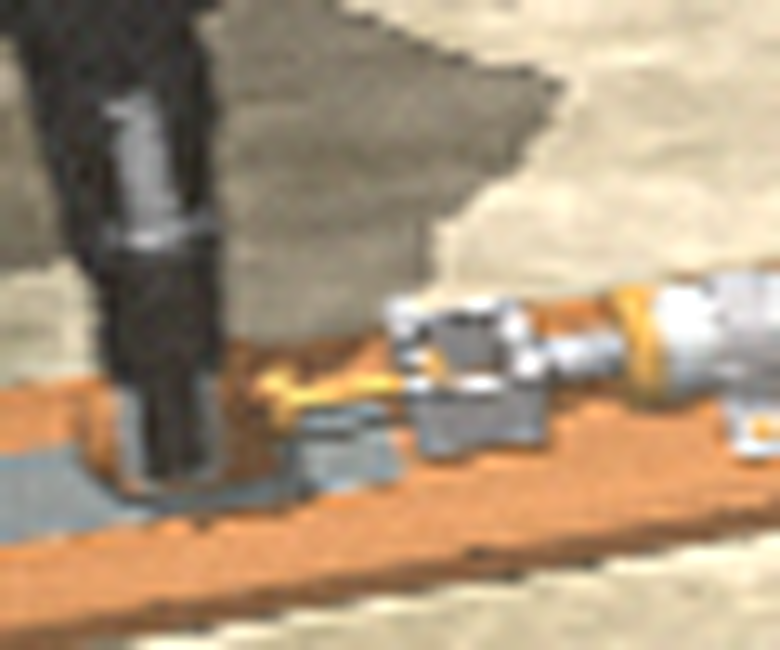

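```bash
python3 -m jog '0 -6 0 0 0 0 20;0 -6 0 0 0 0 20;0 -6 0 0 0 0 20;0 -6 0 0 0 0 20;0 -5 0 0 0 0 20'; python3 -m jog '0 0 0 0 0 0 20;0 0 0 0 0 0 20;0 0 0 0 0 0 20' 
python3 - <<'E'
from h import *
head(.053,3)
p,d=bot.read_camera('side'); crop('side',p,235,130,305,180,11,'pics/side39.png',1.5)
E
```

```text
t: 43.15
eef_pos: [0.4111, 0.2504, 0.0238]
tool_rot: [0.537, 0.462, 0.536, -0.459]
contact_force: [10.6, 0.9, -4.9]
gripper_width: 0.285
t: 43.45
eef_pos: [0.4111, 0.2504, 0.0238]
tool_rot: [0.537, 0.462, 0.536, -0.459]
contact_force: [8.4, 0.2, -3.8]
gripper_width: 0.284
tcp [0.4112 0.2504 0.0238] std [0. 0. 0.] th 8.72 tilt [-1.     0.004 -0.001] head gauge x,y [-0.0449  0.0003] z 0.03 F [ 9.3  1.  -4.3]
```

View pics/side39.png

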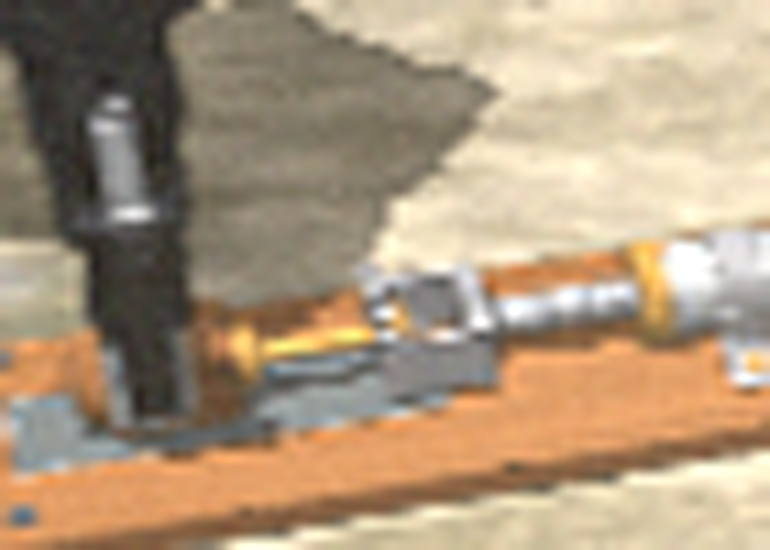

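Rod is out by about 35 mm, so I pull about 10 mm more.

```bash
python3 -m jog '0 -4 0 0 0 0 20;0 -3 0 0 0 0 20;0 -3 0 0 0 0 20;0 0 0 0 0 0 20;0 0 0 0 0 0 20'
python3 - <<'E'
from h import *
head(.053,2)
p,d=bot.read_camera('side'); crop('side',p,255,135,305,170,15,'pics/side40.png',1.5)
E
```

```text
t: 44.15
eef_pos: [0.4019, 0.249, 0.0239]
tool_rot: [0.537, 0.462, 0.536, -0.459]
contact_force: [11.1, 0.7, -5.2]
gripper_width: 0.286
tcp [0.4019 0.249  0.0239] std [0. 0. 0.] th 8.7 tilt [-1.     0.005 -0.002] head gauge x,y [-0.0543  0.0004] z 0.0301 F [10.2  1.5 -5.9]
```

View pics/side40.png

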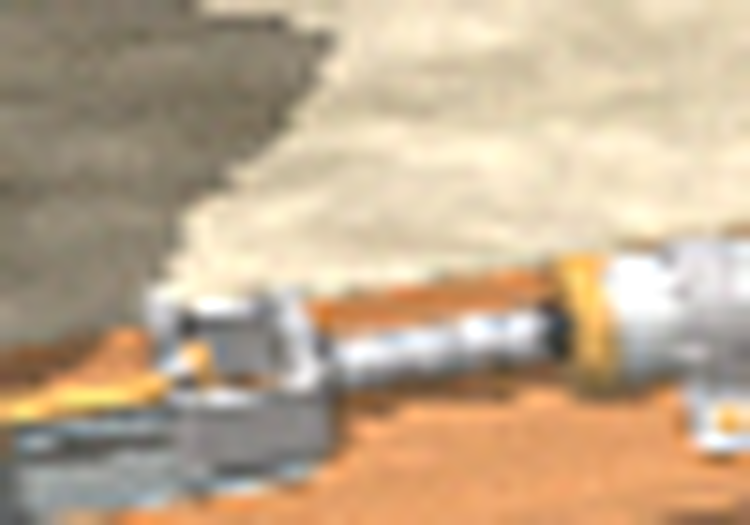

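```bash
python3 -m jog '0 -1.5 0 0 0 0 20;0 0 0 0 0 0 20;0 0 0 0 0 0 20;0 0 0 0 0 0 20;0 0 0 0 0 0 20'; python3 -m jog '0 0 0 0 0 0 20;0 0 0 0 0 0 20;0 0 0 0 0 0 20;0 0 0 0 0 0 20;0 0 0 0 0 0 20';  python3 -m jog '0 0 0 0 0 0 20;0 0 0 0 0 0 20;0 0 0 0 0 0 20;0 0 0 0 0 0 20'
python3 - <<'E'
from h import *
head(.053,2)
p,d=bot.read_camera('side'); crop('side',p,255,135,305,170,15,'pics/side41.png',1.5)
E
```

```text
t: 44.8
eef_pos: [0.4006, 0.2488, 0.0239]
tool_rot: [0.537, 0.462, 0.536, -0.459]
contact_force: [11.4, 0.8, -5.9]
gripper_width: 0.282
t: 45.3
eef_pos: [0.4006, 0.2489, 0.0239]
tool_rot: [0.537, 0.462, 0.536, -0.459]
contact_force: [11.0, 0.4, -5.9]
gripper_width: 0.282
t: 45.7
eef_pos: [0.4006, 0.2489, 0.0239]
tool_rot: [0.537, 0.462, 0.536, -0.459]
contact_force: [11.2, 0.7, -5.4]
gripper_width: 0.282
tcp [0.4006 0.2488 0.0239] std [0. 0. 0.] th 8.7 tilt [-1.     0.005 -0.002] head gauge x,y [-0.0556  0.0004] z 0.0302 F [11.3  0.9 -6. ]
```

View pics/side41.png

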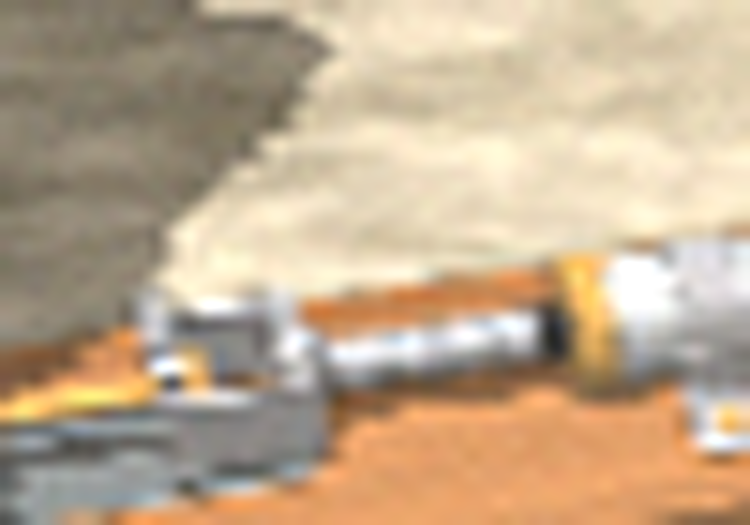

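Held for over 1.4 s at about 44 mm. Now the return.

```bash
python3 -m jog '0 8 0 0 0 0 20;0 9 0 0 0 0 20;0 9 0 0 0 0 20;0 9 0 0 0 0 20;0 8 0 0 0 0 20'; python3 -m jog '0 4 0 0 0 0 20;0 3 0 0 0 0 20;0 2 0 0 0 0 20;0 0 0 0 0 0 20;0 0 0 0 0 0 20'
python3 - <<'E'
from h import *
head(.053,2)
p,d=bot.read_camera('side'); crop('side',p,250,130,300,170,15,'pics/side42.png',1.5)
E
```

```text
t: 46.35
eef_pos: [0.4402, 0.2546, 0.0233]
tool_rot: [0.537, 0.46, 0.537, -0.46]
contact_force: [2.3, 1.6, 1.2]
gripper_width: 0.282
t: 46.85
eef_pos: [0.4481, 0.2556, 0.023]
tool_rot: [0.537, 0.46, 0.537, -0.461]
contact_force: [-1.2, 0.5, -0.4]
gripper_width: 0.282
tcp [0.4483 0.2557 0.0231] std [0.0001 0.     0.    ] th 8.8 tilt [-1.    -0.001  0.   ] head gauge x,y [-0.0074 -0.0001] z 0.029 F [ 0.1 -0.1 -0.9]
```

View pics/side42.png

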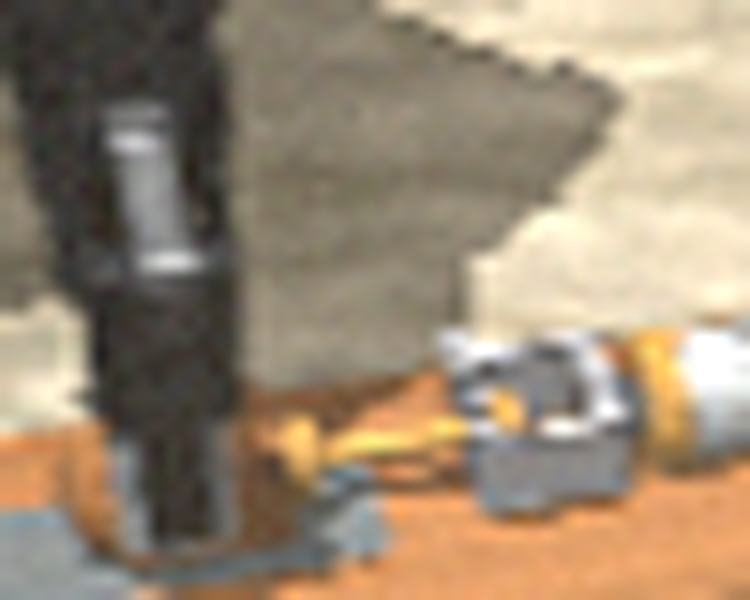

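Rod is home and the pin is visibly longer, so knob 4 is a reject. I'll lift it and re-find the shifted basket.

```bash
python3 -m jog '0 5 0 0 0 0 20;0 0 0 0 0 0 20;-10 0 0 0 0 0 20;-15 0 0 0 0 0 20;-20 0 0 0 0 0 20'; python3 -m jog '-30 0 0 0 0 0 20;-30 0 0 0 0 0 20;-30 0 0 0 0 0 20;0 0 0 0 0 0 20'
python3 - <<'E'
from h import *
p,d=bot.read_camera('side'); cv2.imwrite('pics/side43.png',p[:,:,::-1])
p,d=bot.read_camera('top'); crop('top',p,290,170,460,290,4,'pics/top43.png',1.8)
E
```

```text
t: 47.5
eef_pos: [0.4534, 0.2563, 0.0688]
tool_rot: [0.537, 0.46, 0.537, -0.461]
contact_force: [0.3, -0.4, -0.6]
gripper_width: 0.284
t: 47.9
eef_pos: [0.4562, 0.2582, 0.163]
tool_rot: [0.538, 0.463, 0.536, -0.458]
contact_force: [0.4, 0.6, -0.9]
gripper_width: 0.283
```

View pics/side43.png

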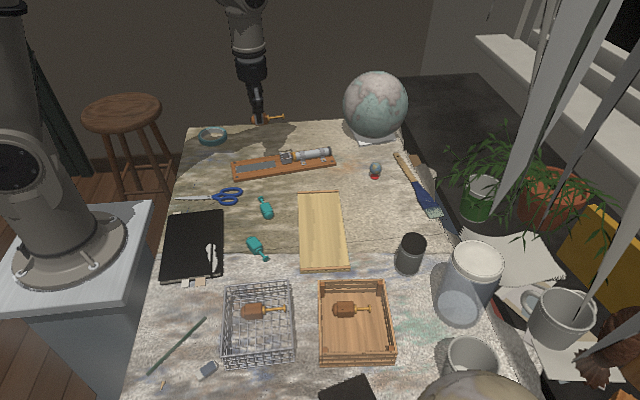

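View pics/top43.png

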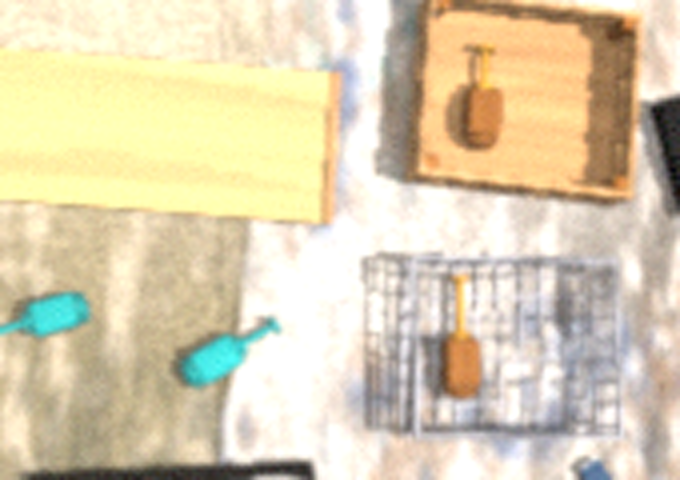

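```bash
python3 - <<'E'
from h import *
ba=np.array([(413,262),(618,262),(618,434),(415,434)])/4+[290,170]
w=onplane('top',ba,.057); c=w.mean(0); print(np.round(w,3),c)
c[1]-=.003; c[0]+=.001
im=cv2.imread('pics/side43.png')
for z,col in((.057,(0,0,255)),(0,(0,255,0))):
    q=np.array([[c[0]+a*.065,c[1]+b*.075,z] for a,b in((-1,1),(1,1),(1,-1),(-1,-1))]); u=proj('side',q)
    cv2.polylines(im,[np.int32(u*16)],True,col,1,shift=4)
crop('side',im[:,:,::-1],210,260,320,370,6,'pics/bk2.png',1.4)
go(c[0]-.021,c[1]-.03,.14,0)
E
```

```text
[[ 0.498 -0.193  0.057]
 [ 0.501 -0.342  0.057]
 [ 0.379 -0.338  0.057]
 [ 0.378 -0.193  0.057]] [ 0.43908633 -0.26648925  0.057     ]
t 48.0 at [0.4542 0.2567 0.1593] th 8.76 w 23.7 F [-0.4  0.4 -0.8]
shift mm [  18.9 -119.5  544.3] turn units [ 1.46 -0.01 -0.02] | shift if turned first [ 19.3 -35.2 556.2]
```

View pics/bk2.png

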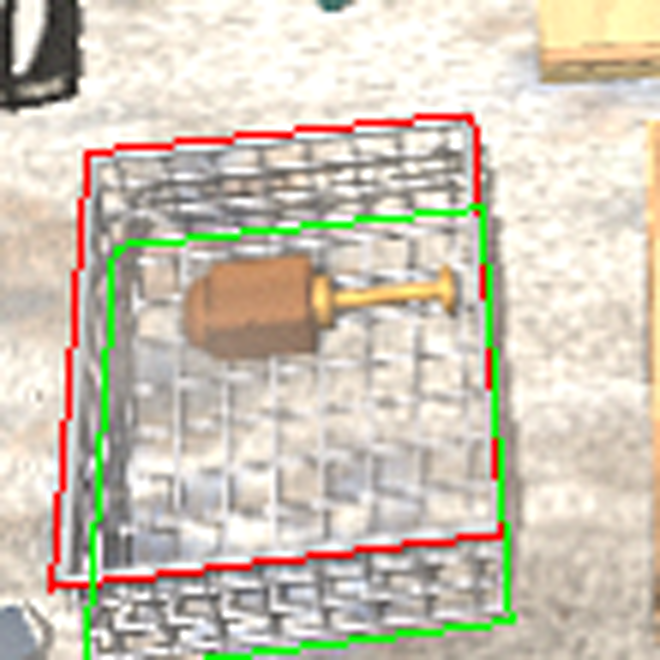

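```bash
python3 -m jog '0 0 0 0.73 0 0 20;0 0 0 0.73 0 0 20;0 4 42 0 0 0 20;0 4 42 0 0 0 20;0 4 42 0 0 0 20'; python3 -m jog '0 0 45 0 0 0 20;0 0 45 0 0 0 20;0 0 45 0 0 0 20;0 0 45 0 0 0 20;0 0 45 0 0 0 20'
python3 - <<'E'
from h import *
go(.421,-.300,.14,0)
E
```

```text
t: 48.5
eef_pos: [0.4649, 0.129, 0.1571]
tool_rot: [0.5, 0.499, 0.501, -0.501]
contact_force: [0.8, 0.1, -0.3]
gripper_width: 0.281
t: 49.0
eef_pos: [0.4646, -0.0961, 0.1573]
tool_rot: [0.499, 0.499, 0.501, -0.5]
contact_force: [1.1, -0.8, -0.7]
gripper_width: 0.281
t 49.0 at [ 0.4646 -0.0961  0.1573] th 0.02 w 24.0 F [ 1.1 -0.8 -0.7]
shift mm [ 17.3 -43.7 203.9] turn units [ 0.   -0.    0.02] | shift if turned first [ 17.3 -43.6 203.9]
```

```bash
python3 -m jog '0 -10 42 0 0 0 20;0 -11 42 0 0 0 20;0 -11 42 0 0 0 20;0 -10 42 0 0 0 20;0 0 26 0 0 0 20'; python3 -m jog '15 0 0 0 0 0 20;0 0 0 0 0 0 20;0 0 0 0 0 0 20'
python3 - <<'E'
from h import *
go(.421,-.300,.016,0)
p,d=bot.read_camera('side'); crop('side',p,190,220,340,390,4,'pics/side44.png',1.4)
E
```

```text
t: 49.5
eef_pos: [0.4208, -0.2914, 0.1571]
tool_rot: [-0.498, -0.5, -0.5, 0.502]
contact_force: [0.4, 0.4, -0.4]
gripper_width: 0.286
t: 49.8
eef_pos: [0.4233, -0.2873, 0.1424]
tool_rot: [0.499, 0.5, 0.501, -0.5]
contact_force: [0.5, -0.1, -0.6]
gripper_width: 0.284
t 49.8 at [ 0.4233 -0.2873  0.1424] th 0.06 w 24.3 F [ 0.5 -0.1 -0.6]
shift mm [126.3  -2.   12.9] turn units [ 0.01 -0.01  0.02] | shift if turned first [126.4  -2.3  12.7]
```

View pics/side44.png

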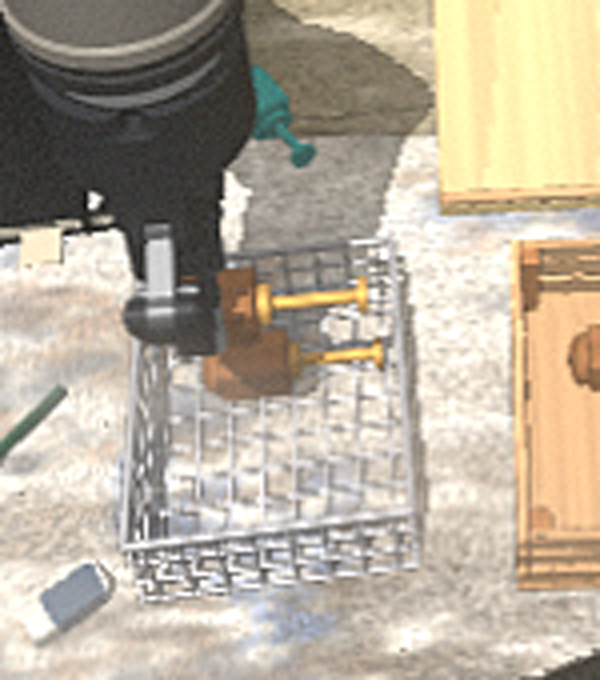

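```bash
python3 -m jog '0 -1 14 0 0 0 20;0 0 0 0 0 0 20;0 0 0 0 0 0 20;30 0 0 0 0 0 20;25 0 0 0 0 0 20'
python3 - <<'E'
from h import *
go(.421,-.300,.016,0)
p,d=bot.read_camera('side'); crop('side',p,190,220,340,390,4,'pics/side45.png',1.4)
E
```

```text
t: 50.35
eef_pos: [0.4237, -0.3024, 0.0882]
tool_rot: [0.501, 0.5, 0.499, -0.5]
contact_force: [-0.6, 0.5, -0.5]
gripper_width: 0.285
t 50.35 at [ 0.4237 -0.3024  0.0882] th 0.03 w 24.4 F [-0.6  0.5 -0.5]
shift mm [72.2 -2.8 -2.4] turn units [ 0.    0.01 -0.02] | shift if turned first [72.2 -2.7 -2.4]
```

View pics/side45.png

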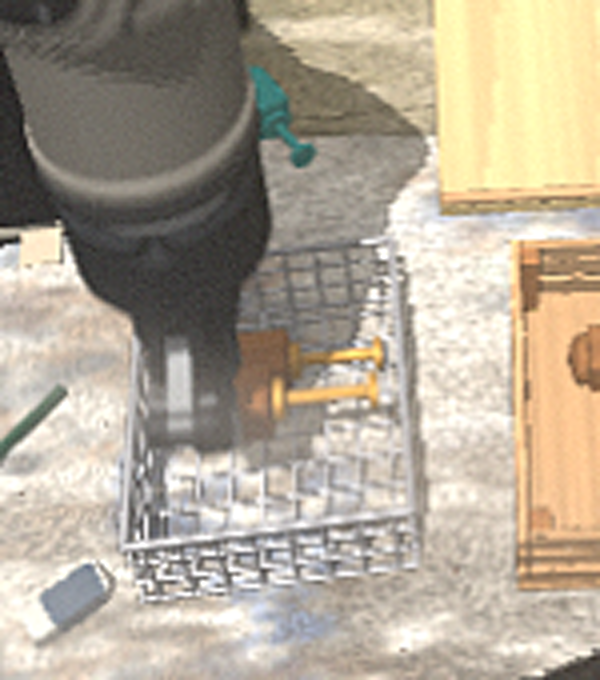

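```bash
python3 -m jog '20 0 0 0 0 0 20;20 0 0 0 0 0 20;20 0 0 0 0 0 20;0 0 0 0 0 0 20'; python3 -m jog '10 0 0 0 0 0 20;3 0 0 0 0 0 20;0 0 0 0 0 0 20;0 0 0 0 0 0 20'
python3 - <<'E'
from h import *
go(.421,-.300,.016,0)
p,d=bot.read_camera('side'); crop('side',p,190,220,340,390,4,'pics/side46.png',1.4)
E
```

```text
t: 50.8
eef_pos: [0.4218, -0.3013, 0.0269]
tool_rot: [0.499, 0.499, 0.502, -0.5]
contact_force: [-0.3, -0.2, -1.1]
gripper_width: 0.286
t: 51.2
eef_pos: [0.4235, -0.3025, 0.0159]
tool_rot: [0.5, 0.5, 0.5, -0.5]
contact_force: [0.0, -0.6, 0.0]
gripper_width: 0.286
t 51.2 at [ 0.4235 -0.3025  0.0159] th 0.01 w 24.5 F [ 0.  -0.6  0. ]
shift mm [-0.1 -2.5 -2.5] turn units [ 0.    0.   -0.01] | shift if turned first [-0.1 -2.5 -2.5]
```

View pics/side46.png

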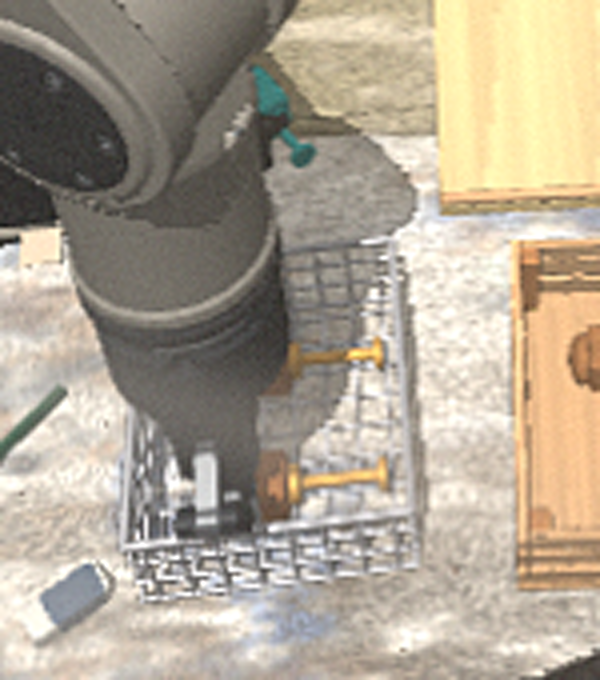

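```bash
python3 -m jog '1 0 0 0 0 0 38;0 0 0 0 0 0 38;0 0 0 0 0 0 38;0 0 0 0 0 0 38;-15 0 0 0 0 0 38'; python3 -m jog '-30 0 0 0 0 0 38;-35 0 0 0 0 0 38;-35 0 0 0 0 0 38;-30 0 0 0 0 0 38;0 0 0 0 0 0 38'; python3 -m jog '0 10 -40 0 0 0 38;0 10 -40 0 0 0 38;0 10 -40 0 0 0 38;0 10 -40 0 0 0 38;0 10 -40 0 0 0 38'; python3 -m jog '0 0 -40 0 0 0 38;0 0 -40 0 0 0 38;0 0 0 0 0 0 38;0 0 0 0 0 0 38;0 0 0 0 0 0 38'
python3 - <<'E'
from h import *
o,e,r=state(); print(o['t'],e)
p,d=bot.read_camera('side'); crop('side',p,190,120,430,390,2.5,'pics/side47.png',1.4)
p,d=bot.read_camera('top'); crop('top',p,205,165,465,295,3,'pics/top47.png',1.8)
E
```

```text
t: 51.75
eef_pos: [0.422, -0.3018, 0.0282]
tool_rot: [0.499, 0.5, 0.501, -0.5]
contact_force: [0.6, 0.0, -0.4]
gripper_width: 0.446
t: 52.25
eef_pos: [0.4252, -0.3043, 0.1633]
tool_rot: [0.503, 0.501, 0.497, -0.5]
contact_force: [0.6, 0.3, -0.3]
gripper_width: 0.444
t: 52.75
eef_pos: [0.4727, -0.1011, 0.1585]
tool_rot: [-0.5, -0.5, -0.5, 0.5]
contact_force: [0.3, -0.2, 0.6]
gripper_width: 0.446
t: 53.25
eef_pos: [0.4727, -0.0237, 0.1588]
tool_rot: [-0.5, -0.5, -0.5, 0.501]
contact_force: [0.2, -0.3, 0.8]
gripper_width: 0.448
53.25 [ 0.47266946 -0.02372825  0.15875212]
```

View pics/side47.png

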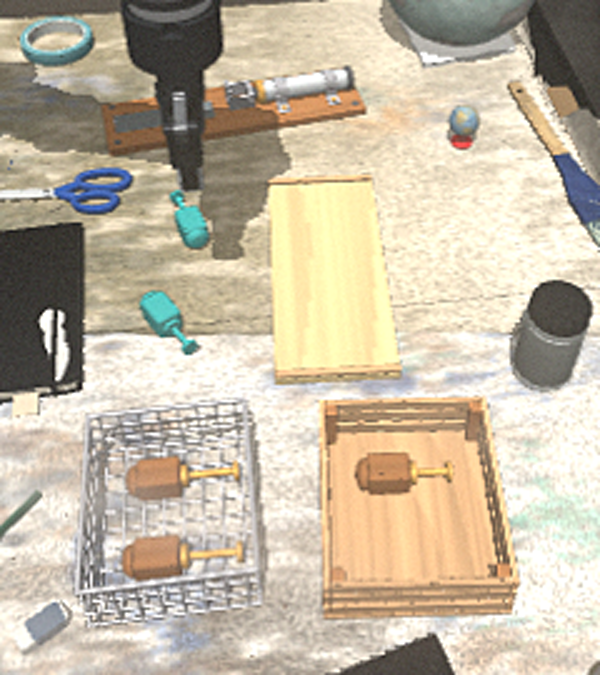

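View pics/top47.png

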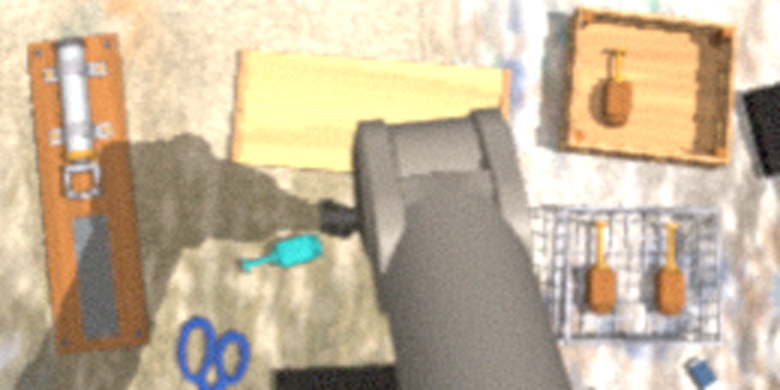

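The two long-pinned rejects lie in the basket at side-view px ~(182,478) and ~(182,553). The short-pinned knob is in the crate at ~(405,472). The rod is home, the jar and toy globe are where they were, and the gripper is clear.

```bash
python3 -c "
from station import bot
print(bot.hand_in())"
```

```text
the job is handed in; nothing more can be done
None
```

I tested all three knobs on the board, from left to right, and handed the job in at about 53 s. The row had no knob in its third place.

| Knob | What happened | Where it is |
|---|---|---|
| First | Pin slid out at about 5 N | Wire basket |
| Second | Pin held at about 11 N | Slatted crate |
| Fourth (rightmost) | Pin slid out at about 5 N | Wire basket |

Each rod was held for over a second with part of the black band out, at roughly 44 mm, and then let back home. The basket was knocked a centimetre or two aside during the run, so I found it again before placing the last knob.

In the final pictures, the two long-pinned knobs lie in the basket and the short-pinned one in the crate. The rod is home, the jar, toy globe and turquoise look-alikes look untouched, and the gripper is clear. No check failed. During the pulls there was also a downward force of 5–8 N on the tool, and it had no visible effect.

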